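# Probe two terminals of a pump controller behind its sliding shutter

## Task

Open the shutter on the pump controller's sloping terminal board: lift it over the small rib and slide it across until it lies down flat in the other bay, and leave it open. Then take the test probe from its stand and, holding it square to the sloping board, press its tip gently onto the sprung contact inside the square-walled terminal, and after that the one inside the round-walled terminal, keeping each pressed for about half a second. Finish with the probe back upright and fully home in its stand, let go, and leave the bystander parts where they are.

Things in the scene. Friction and masses are not known exactly. Their poses are not given: they have to be found in the camera images.
- board: White sloping terminal board, 100 (x) by 260 mm (y), on the robot's side of a grey pump controller with a blue lid; fixed, 135 mm above the bench. It rises away from the robot at 30 deg. Origin: centre of its face; x up the slope, y sideways (robot's left), z square out of the face. The -y bay (y -112 to -8 mm) has a recess 28 mm deep, 52 mm wide in x, with three terminals at x = 0, y = -94, -60, -26 mm, in any order.
- rib_top (a point): Centre of the top of the rib that crosses the face at board y = 0: 6 mm wide, 4 mm high. Axes as the board's. Beyond it the +y bay is a plain flat face. Rails along both edges (|x| 36 to 50 mm) have lips reaching in to |x| = 29 mm, underside 14 and top 17 mm above the face: the shutter can be lifted 10 mm, not taken out. End walls 10 mm high at |y| = 118 mm.
- open_bay (a point): Centre of the face of the flat +y bay, at board y = +60 mm, where cover_plate belongs when the shutter is open. Axes as the board's.
- cover_plate (a point): Centre of the underside of the shutter: loose bright steel plate 68 (board x) by 108 (board y) by 4 mm, 120 g, 2 mm play in x each side. Axes as the board's. Shut: board y = -60 mm, z = 0. Open: y 57 to 64 mm, z = 0, flat beyond the rib. To pass the rib the whole plate must be lifted more than 4 mm off the face (7 is mid-way to the lips) and carried 120 mm along +y.
- cover_grip (a point): Grasp point on the shutter's black bar handle, 30 mm out from the underside of the plate along its z. The bar stands on the plate's centre, 36 mm long (board x), 14 mm wide (board y), its top 44 mm out from the plate's underside. Axes as the board's.
- term_square: Grey terminal with a square outside wall, 28 by 28 mm, and a square mouth 13 mm wide; fixed. Origin: on its axis on the recess floor, 28 mm below the board's face. z along its axis, out of the board (same as the board's z). Wall top 25 mm above the origin, that is 3 mm below the board's face. Its contact lies 15 mm below the wall top.
- square_contact (a point): Centre of the top of the brass disc (13 mm showing) at the bottom of the square-walled terminal. It is sprung and goes down into the terminal up to 6 mm; this point moves with it. Unpressed it lies 18 mm below the board's face.
- square_pin (a joint): How far the square terminal's disc is pressed in, m: 0 free, 0.006 at the end stop. About 0.5 N to start, 0.8 N more for each mm. 1.5 mm and more makes contact; 3 mm is a good touch.
- term_round: Grey terminal with a round wall, 28 mm outside diameter, round mouth 13 mm in diameter; all else as the square one.
- round_contact (a point): As square_contact, in the round-walled terminal.
- round_pin (a joint): As square_pin, for the round-walled terminal.
- term_blank: Blanked terminal: grey, round, 28 mm across, closed flat top without a mouth; not used.
- probe_grip (a point): Centre of the probe's square white handle (18 by 18 mm, sides along x and y; 80 mm long), where to grasp. z runs from tip to handle end. Rigid, 156 mm long, 80 g. From the tip: steel needle 5 mm across to 34 mm, round black nose 14 mm across to 65 mm, guard 30 mm across and 5 mm thick, handle from 70 to 150 mm. This point is 110 mm from the tip.
- probe_tip (a point): Tip of the probe's steel needle, on the probe's axis, 110 mm below probe_grip along the probe's z.
- probe_guard (a point): Centre of the underside of the probe's guard, on the probe's axis, 65 mm from the tip. It lies on stand_mouth when the probe is home.
- stand_mouth (a point): Centre of the top of the stand's hole: a grey block 50 by 50 mm, top 90 mm above the bench, on a dark foot 90 by 90 by 20 mm; fixed. Hole 21 mm across, 70 mm deep, upright. The probe stands in it, nose down, with its guard resting on the block's top.
- pump_head: Bystander: loose white pump head, 84 mm disc with two spouts, 132 mm over the spouts, 42 mm high; origin under its centre.
- fitting: Bystander: loose brass fitting, 40 mm across, 48 mm high; origin under its centre.
- filter: Bystander: loose jar-shaped filter housing with white cap, 66 mm across, 140 mm high; origin under its centre.
Mind the look-alikes: they are no part of the job. What is shaped like the part that bears probe_grip but blue or red is not meant. Leave any turquoise look-alike of the part that bears stand_mouth alone.

How it is judged:
By the outcome, as a careful person would: the job done as asked, in the order asked, and still so for the second after the job is handed in, with the robot touching nothing.
It also fails if it takes over 72 s, if anything falls off the work surface, if the arm or the gripper's body presses on something with over 40 N, if the wrist force passes 120 N, or if a joint passes its speed limit or range.

## Robot

A 6-joint arm with a two-finger parallel gripper is mounted at the origin on the work surface. World frame = base frame: x ahead of the robot, y to its left, z up, the work surface at z = 0. Lengths are in m, angles in rad, forces in N, time in s.
With the tool pointing down it reaches from about 0.35 to 0.975 m from the base axis. Payload 4.9 kg.
Tool frame: the origin (TCP) lies at the very end of the fingers, on their centre line; the grasp point (between the pads) lies 19 mm behind it; x points along the fingers, z is the direction in which the jaws open and shut, and the axes are right-handed (so a half turn about x gives the same grasp; the last joint's range is limited). The gripper opens to 85 mm and grips with 20 to 120 N. Pads are 22 mm wide; open, the fingers measure 114 mm over their backs; the gripper's body (76 mm by 85 mm) begins 54 mm behind the grasp point. The pads swing forward as they close: fully open they stand 13 mm farther back than shut.
Start: joints at [-1.234, 0.053, 1.613, -0, 1.476, -0.119], TCP at [0.275, -0.561, 0.231] pointing down, gripper open.
Joint ranges: [-3.01, 3.01], [-1.01, 2.22], [0.06, 2.58], [-1.02, 4.17], [0.09, 2.62], [-3.14, 3.14]. Speed limits (rad/s): [2.57, 2.57, 3.14, 3.14, 3.14, 3.14].

## Interface

Orientations are given as a rotation vector (axis times angle).
In Python, from station import ctrl, imaging gives the robot as it stands. The module is installed in compiled form; this text tells all that it offers.
- The arm moves only by the shell command python3 -m jog 'ROWS' [FORCE]. ROWS is JSON, a list that holds one entry, the list of rows, each a list of 5 numbers: the shift along the tool's x, y, z in m, then the turn about the tool's x in rad, then the closure, from -1 (fully open) to 1 (shut). A call has 1 to 12 rows; each row is the pose to reach, as a shift and turn from the pose measured when the call began, along the tool's axes at that moment; what a row does not reach only later rows make up. A row lasts 1/10 s, in which the tool goes at most 50 mm and 8.59 degrees, less where a joint would pass 70% of its speed; a pose out of reach is approached as far as the arm can. A call with a gripper value outside its range is refused whole. The fingers move at their own pace and stop on an object; FORCE is the grip in N (left out, the last holds). Time passes only in rows, so rows that repeat a pose let the fingers close. It gives the time, the measured TCP pose, the force and the opening at its end, in the units of the state.
- ctrl.get_obs(): the state, without advancing time (a new reading comes with each control period).
- imaging.get_image(name): name is "scene" or "top" or "wrist"; returns a dict with "color" (384x512x3 uint8, red, green, blue), "intrinsics" (3x3 intrinsics, pixels), "R" (3x3) and "t" (3): a world point X has camera coordinates R X + t. Camera axes: x right, y down, z forward; pixel columns grow to the right and rows downward; lengths in m; the calibration is good to about 2 mm. A picture is of the moment at which its call begins. There is no depth.
- ctrl.finish_job(): hands the job in, once; it reports no verdict.
The state is a dict: "t": time; "q": joint angles; "dq": joint speeds; "effort": joint torques, N m; "tool_pos": TCP position; "tool_rot": TCP orientation; "contact_force": force on the tool from outside, world axes, zero at the start; "wrist_torque": the same for the moment, N m; "opening": finger opening in m.
Only numpy, scipy, OpenCV 4.12 (cv2) and the standard library are available. Lean on these libraries where they do the work, as an engineer would, in place of code of your own. Each camera call takes 0.05 s, during which the arm holds its last target.

## Working session

There is one attempt and no reset: what is moved stays moved. The work goes in short steps, Python scripts to look and compute and a shell command to move; the robot and the scene stay as the last step left them, time stands still between calls to the robot, and variables do not carry over. Pictures are saved under pics/ and viewed, and the job is handed in when it is done.

I'll start with the state and all three camera views.

```bash
mkdir -p pics; ls; python3 - <<'E'
from station import ctrl, imaging
import cv2, numpy as np
o=ctrl.get_obs(); print({k:np.round(v,4).tolist() for k,v in o.items()})
for n in ["scene","top","wrist"]:
    d=imaging.get_image(n); cv2.imwrite(f"pics/{n}0.png",d["color"][:,:,::-1]); np.savez(f"{n}0.npz",**d)
    print(n,np.round(d["intrinsics"],1).tolist(),np.round(d["R"],3).tolist(),np.round(d["t"],3).tolist(), np.round(-d["R"].T@d["t"],3))
E
```

```text
pics
{'t': 0.0, 'q': [-1.234, 0.0534, 1.6143, -0.0, 1.476, -0.119], 'dq': [0.0018, -0.0018, -0.0007, 0.0008, -0.0002, 0.0006], 'effort': [-0.0023, -39.3692, -37.0174, -0.0002, 0.0071, 0.0], 'tool_pos': [0.2749, -0.5606, 0.2301], 'tool_rot': [0.8684, 1.3926, -0.8664], 'contact_force': [1.0567, 0.1653, -0.3835], 'wrist_torque': [0.0077, -0.0301, 0.0175], 'opening': 0.0851}
scene [[410.5, 0.0, 251.6], [0.0, 410.5, 187.4], [0.0, 0.0, 1.0]] [[-0.043, 0.999, 0.011], [0.768, 0.04, -0.639], [-0.638, -0.019, -0.769]] [0.027, -0.343, 1.47] [1.203 0.015 0.912]
top [[493.7, 0.0, 252.3], [0.0, 493.7, 186.4], [0.0, 0.0, 1.0]] [[-0.024, -1.0, 0.0], [-0.984, 0.024, -0.175], [0.175, -0.004, -0.985]] [-0.014, 0.585, 1.584] [ 0.299 -0.021  1.662]
wrist [[309.4, 0.0, 259.7], [0.0, 309.4, 182.1], [0.0, 0.0, 1.0]] [[0.44, -0.898, -0.001], [-0.853, -0.418, 0.311], [-0.28, -0.136, -0.95]] [-0.623, -0.039, 0.38] [ 0.347 -0.524  0.372]
```

View pics/scene0.png

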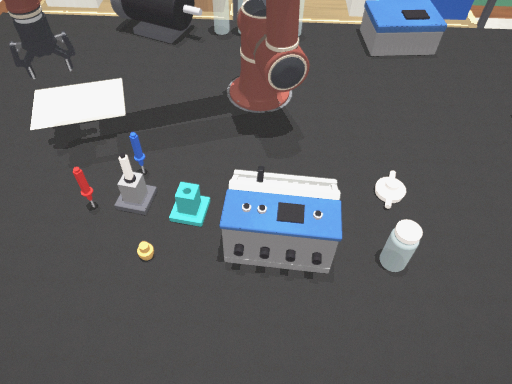

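View pics/top0.png

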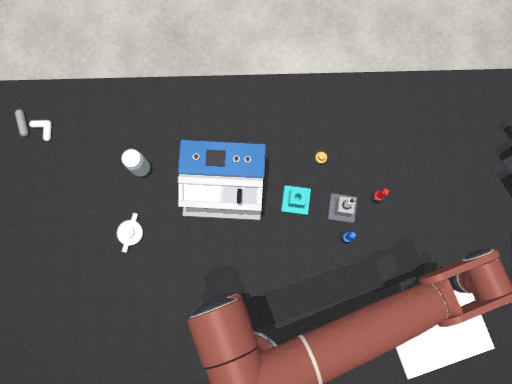

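View pics/wrist0.png

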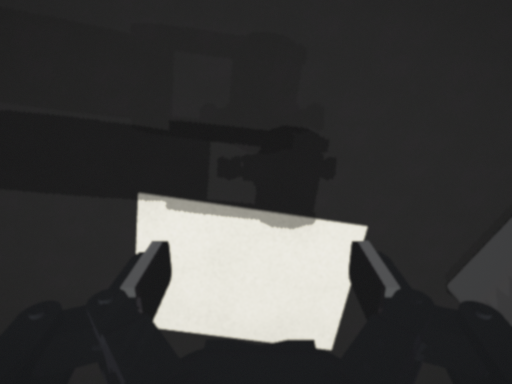

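Candidates for the probe: the white handle at top (349,203), with the blue (349,237) and red (381,194) as look-alikes. For the stand: grey (343,208), with the turquoise one at (297,199). I choose the white probe in the grey stand. Next is a close crop to check that and measure the board.

```bash
cat > h.py <<'E'
from station import ctrl, imaging
import cv2, numpy as np
from scipy.spatial.transform import Rotation as Ro
def load(n): return dict(np.load(n))
def get(n,tag):
    d=imaging.get_image(n); np.savez(f"{tag}.npz",**d); cv2.imwrite(f"pics/{tag}.png",d["color"][:,:,::-1]); return d
def proj(d,X):
    c=np.atleast_2d(X)@d["R"].T+d["t"]; p=c@d["intrinsics"].T; return p[:,:2]/p[:,2:]
def ray(d,uv):
    r=d["R"].T@np.linalg.solve(d["intrinsics"],np.array([uv[0],uv[1],1.])); return -d["R"].T@d["t"], r/np.linalg.norm(r)
def onz(d,uv,z):
    c,r=ray(d,uv); return c+r*(z-c[2])/r[2]
def tri(pairs):
    A=0;b=0
    for d,uv in pairs:
        c,r=ray(d,uv); P=np.eye(3)-np.outer(r,r); A=A+P; b=b+P@c
    return np.linalg.solve(A,b)
def crop(d,x0,y0,x1,y1,s,name):
    im=d["color"][y0:y1,x0:x1,::-1]; cv2.imwrite(f"pics/{name}.png",cv2.resize(im,None,fx=s,fy=s,interpolation=cv2.INTER_CUBIC))
E
python3 - <<'E'
from h import *
crop(load("top0.npz"),170,130,400,260,3,"c1"); crop(load("scene0.npz"),60,120,360,280,2.6,"c2")
E
```

```text
(no output)
```

View pics/c1.png

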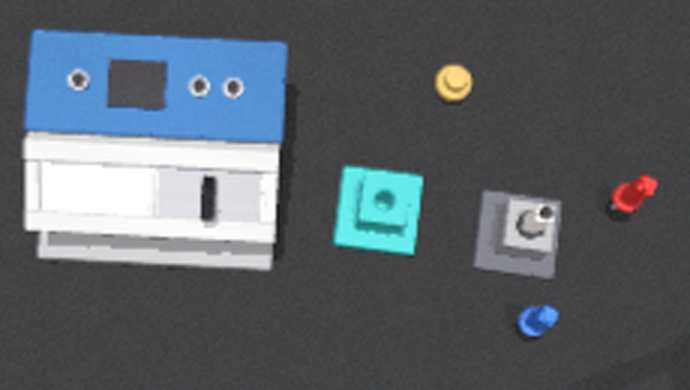

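View pics/c2.png

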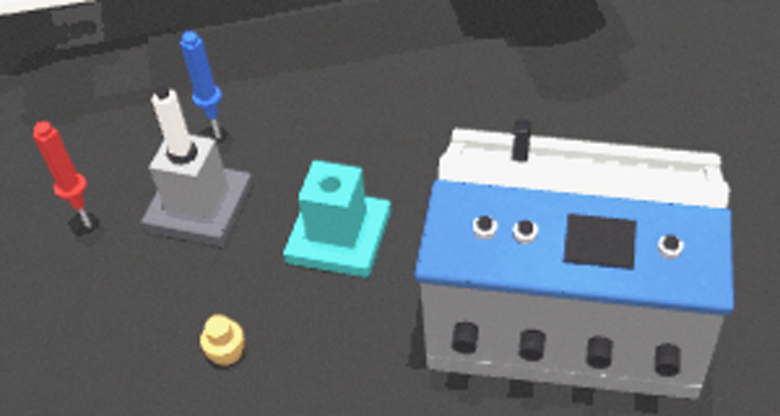

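The crops confirm the choice: white probe in the grey stand at top ≈(348,203). The shutter handle, a black bar at top ≈(239,196), is over the -y bay. Now I measure the board, the handle and the probe.

```bash
python3 - <<'E'
from h import *
d=load("top0.npz"); im=d["color"].astype(int); s=load("scene0.npz"); si=s["color"].astype(int)
g=im.sum(2)
# white board mask
mx=im.max(2)-im.min(2)
m=((im.min(2)>185)&(mx<40)).astype(np.uint8); m[:, :170]=0; m[:,275:]=0; m[:130]=0;m[225:]=0
c=max(cv2.findContours(m,cv2.RETR_EXTERNAL,cv2.CHAIN_APPROX_NONE)[0],key=cv2.contourArea)
pts=c[:,0,:]; print(cv2.minAreaRect(c), pts.min(0),pts.max(0))
# edges by column: upper and lower border
cols=np.arange(184,258); up=[];lo=[]
for x in cols:
    r=np.where(m[:,x])[0]; up.append(r.min());lo.append(r.max())
print("up",np.polyfit(cols,up,1),"lo",np.polyfit(cols,lo,1))
rows=np.arange(182,206);l=[];r=[]
for y in rows:
    q=np.where(m[y])[0]; l.append(q.min()); r.append(q.max())
print("l",np.polyfit(rows,l,1),"r",np.polyfit(rows,r,1))
# handle
b=((g<200)).astype(np.uint8); sub=b[180:212,225:255]; n,lab,st,ce=cv2.connectedComponentsWithStats(sub); print(st+np.array([225,180,0,0,0]),ce+[225,180])
up=np.array(up);lo=np.array(lo)
zl=0.135-0.05*0.5+0.017*0.866; zu=0.135+0.05*0.5+0.017*.866
for z,f in((zl,np.polyfit(cols,lo,1)),(zu,np.polyfit(cols,up,1))):
    a=onz(d,(180,np.polyval(f,180)+(.5 if z<.135 else -.5)),z); e=onz(d,(262,np.polyval(f,262)+(.5 if z<.135 else -.5)),z); print(z,a,e,"yaw",np.degrees(np.arctan2(-(e-a)[0]*-1*-1,-(e-a)[1])))
E
```

```text
((219.29598999023438, 196.34555053710938), (84.45023345947266, 41.150230407714844), 2.9108378887176514) [178 174] [262 218]
up [6.14587190e-03 1.71415106e+02] lo [5.01295816e-02 2.05446427e+02]
l [1.00000000e-02 1.77023333e+02] r [-4.60869565e-02  2.70167826e+02]
[[225 180  30  32 911]
 [237 189   4  14  49]] [[239.54555434 195.48079034]
 [238.65306122 195.85714286]]
0.12472200000000001 [0.48643863 0.20083239 0.124722  ] [ 0.4673051  -0.05536077  0.124722  ] yaw 4.271148065675145
0.17472200000000002 [0.61313773 0.19380492 0.174722  ] [ 0.60544624 -0.05821191  0.174722  ] yaw 1.748109369216406
```

```bash
cat >> h.py <<'E'
def tool():
    o=ctrl.get_obs(); return np.array(o["tool_pos"]),Ro.from_rotvec(o["tool_rot"]).as_matrix(),o
def to_tool(target):  # shift in tool axes from now to target TCP
    p,R,o=tool(); return R.T@(np.array(target)-p)
E
python3 - <<'E'
from h import *
p,R,o=tool(); print(np.round(R,4)); w=load("wrist0.npz")
print("cam in tool",np.round(R.T@(-w["R"].T@w["t"]-p),3),"cam axes in tool\n",np.round(w["R"]@R,3))
d=load("top0.npz"); s=load("scene0.npz")
print("handle",onz(d,(239.2,195.9),0.172))
print("stand block top c",onz(d,(346.5,204.5),0.09),"fit",onz(d,(321,157),.04))
x=s["color"];crop(s,100,140,170,220,8,"c3"); crop(d,320,180,400,250,8,"c4")
E
```

```text
[[-5.000e-04  8.979e-01  4.402e-01]
 [ 1.500e-03  4.402e-01 -8.979e-01]
 [-1.000e+00  2.000e-04 -1.600e-03]]
cam in tool [-0.142  0.081 -0.001] cam axes in tool
 [[-0.    -0.     1.   ]
 [-0.311 -0.95  -0.   ]
 [ 0.95  -0.311  0.   ]]
handle [0.53485182 0.01335293 0.172     ]
stand block top c [ 0.5115302 -0.3288267  0.09     ] fit [ 0.68182727 -0.2619889   0.04      ]
```

View pics/c4.png

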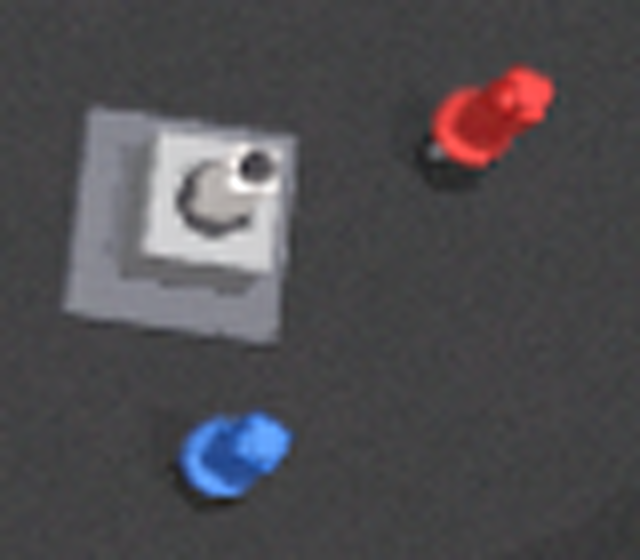

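View pics/c3.png

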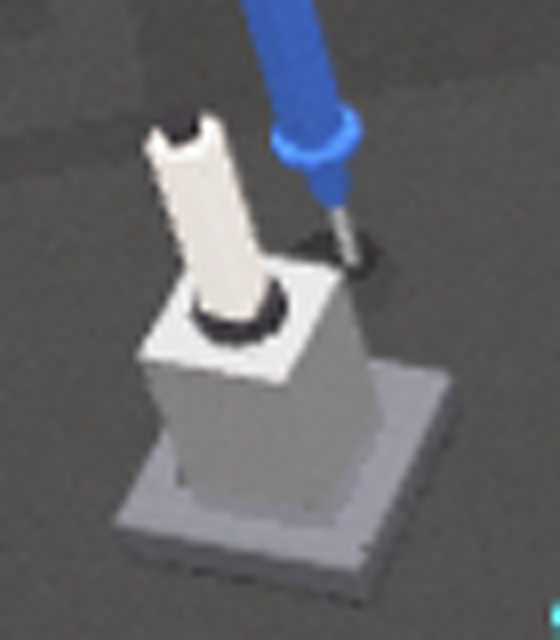

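Everything is identified: white probe in the grey stand at about (0.51,-0.33), shutter handle at about (0.535,0.013). Next I'll raise the tool and bring the wrist camera over the board.

```bash
python3 - <<'E'
from h import *
print(to_tool([0.56,0.05,0.33]))
E
```

```text
[-0.09889981  0.52481491 -0.42307375]
```

```bash
python3 -m jog '[[[-0.05,0.02,-0.02,0,-1],[-0.1,0.06,-0.05,0.1,-1],[-0.1,0.11,-0.085,0.2,-1],[-0.1,0.16,-0.125,0.3,-1],[-0.1,0.21,-0.165,0.4,-1],[-0.1,0.26,-0.205,0.5,-1],[-0.1,0.31,-0.245,0.5,-1],[-0.1,0.36,-0.285,0.5,-1],[-0.1,0.41,-0.325,0.5,-1],[-0.1,0.46,-0.37,0.5,-1],[-0.1,0.525,-0.42,0.5,-1],[-0.1,0.525,-0.42,0.5,-1]]]'
python3 - <<'E'
from h import *
p,R,o=tool(); print(p,np.round(R,3))
get("wrist","w1"); get("top","t1")
E
```

```text
t: 1.35
tool_pos: [0.5135, -0.0547, 0.3307]
tool_rot: [1.243, 1.189, -1.241]
contact_force: [0.8, -0.3, 1.2]
opening: 0.0855
[ 0.5135096  -0.05473992  0.33070328] [[-0.     0.999 -0.044]
 [ 0.001 -0.044 -0.999]
 [-1.    -0.    -0.001]]
```

View pics/w1.png

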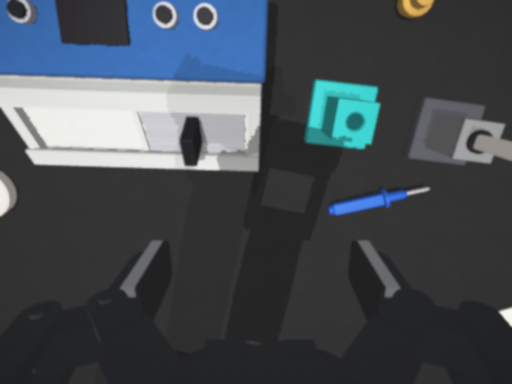

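```bash
python3 - <<'E'
from h import *
get("scene","s1"); crop(load("s1.npz"),60,120,320,280,3,"c6"); crop(load("t1.npz"),170,130,410,270,3,"c5")
E
```

```text
(no output)
```

View pics/c5.png

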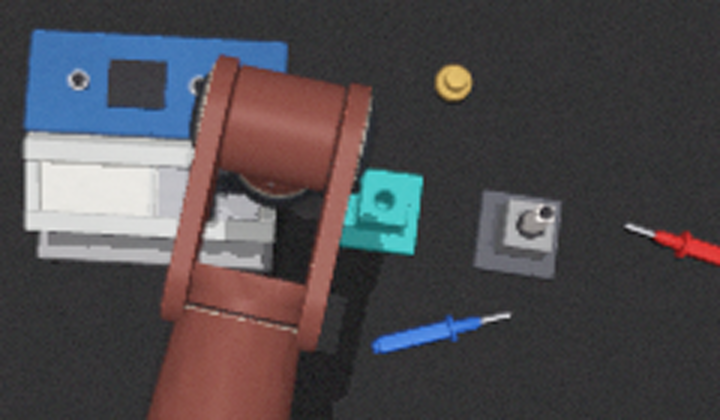

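View pics/c6.png

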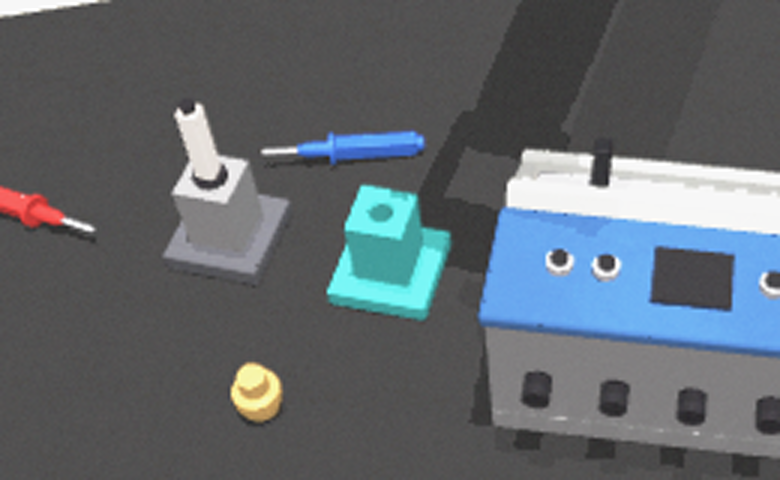

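Both look-alike probes, which had been balanced on their needles, have toppled by themselves in opposite directions. My fingers stayed above 0.23 m. They lie clear of the work. Now a centred wrist view of the board to measure it.

```bash
python3 -m jog '[[[0,0.02,-0.05,0,-1],[0.0,0.03,-0.1,0,-1],[0.0,0.03,-0.11,0,-1],[0.0,0.03,-0.11,0,-1],[0.0,0.03,-0.11,0,-1]]]'
python3 - <<'E'
from h import *
d=get("wrist","w2"); p,R,o=tool(); print(p)
E
```

```text
t: 2.0
tool_pos: [0.5477, 0.0534, 0.3302]
tool_rot: [1.238, 1.192, -1.24]
contact_force: [-0.5, 0.6, 0.2]
opening: 0.0857
[0.54766552 0.05307671 0.33027052]
```

View pics/w2.png

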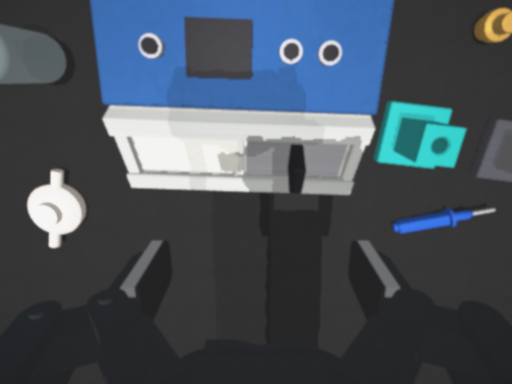

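```bash
python3 - <<'E'
from h import *
d=load("w2.npz"); crop(d,90,90,240,200,5,"c7"); crop(d,235,90,385,200,5,"c8")
E
```

```text
(no output)
```

View pics/c7.png

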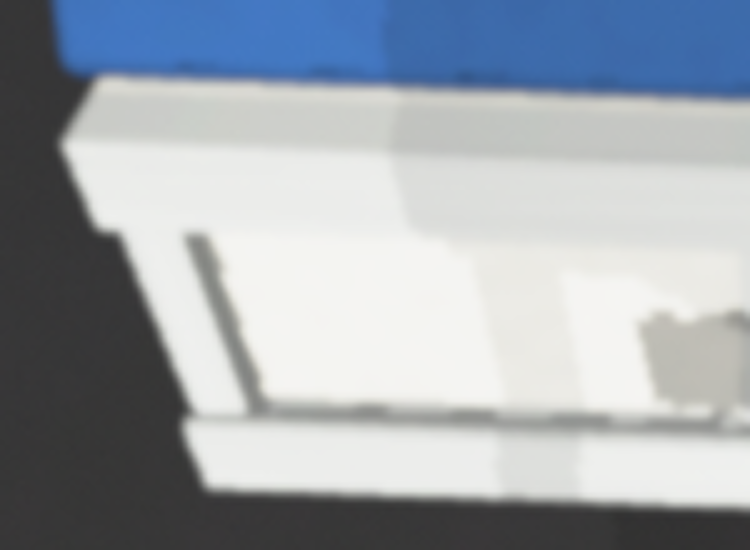

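View pics/c8.png

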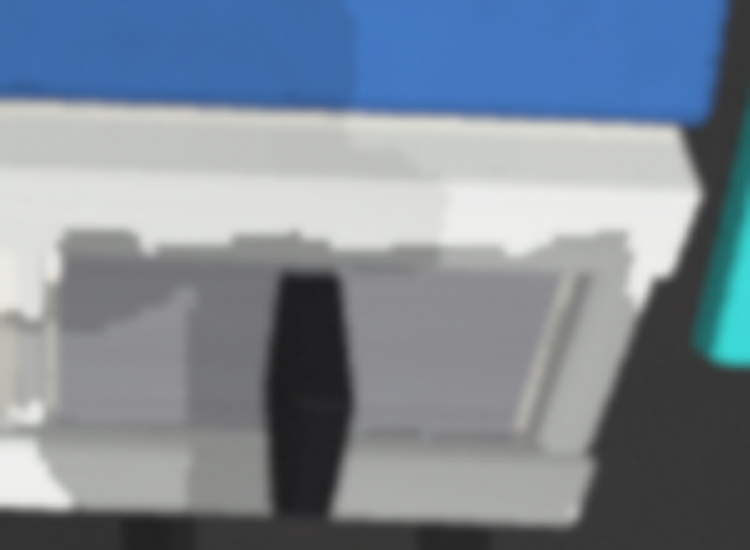

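```bash
cat > board.py <<'E'
from h import *
def solve(d,P,uv):
    P=np.array(P,float);uv=np.array(uv,float)
    ok,r,t=cv2.solvePnP(P,uv,d["intrinsics"],None,flags=cv2.SOLVEPNP_SQPNP)
    ok,r,t=cv2.solvePnP(P,uv,d["intrinsics"],None,r,t,True)
    Rb=d["R"].T@cv2.Rodrigues(r)[0]; o=d["R"].T@(t[:,0]-d["t"]); 
    return Rb,o,proj(d,P@Rb.T+o)-uv
if __name__=="__main__":
    d=load("w2.npz")
    P=[[x,y,.017] for y in(.13,-.13) for x in(.05,.029,-.029,-.05)]
    uv=[(102.4,118.6),(110,136.4),(126.4,173.4),(131.4,187.6),(375,128.6),(368.6,145),(354.4,181.6),(350,195)]
    Rb,o,e=solve(d,P,uv); print(np.round(Rb,3),o,np.round(e,1))
    print("slope",np.degrees(np.arcsin(Rb[2,0])),"yaw",np.degrees(np.arctan2(-Rb[0,1],Rb[1,1])))
    # fixed tilt 30, z .135: least squares over x,y,yaw
    from scipy.optimize import least_squares
    P=np.array(P)
    def BR(yaw): return Ro.from_euler("ZY",[yaw,-np.radians(30)]).as_matrix()
    f=lambda v:(proj(d,P@BR(v[2]).T+[v[0],v[1],.135])-uv).ravel()
    s=least_squares(f,[.53,.07,0]); print(s.x,np.degrees(s.x[2]),np.round(s.fun,1))
    B=BR(s.x[2]); 
    for q in [(0,-.06,0),(0,-.06,.03),(0,.06,.03)]: print(q,B@q+[s.x[0],s.x[1],.135])
    np.savez("board.npz",R=B,o=[s.x[0],s.x[1],.135])
    print("handle top ends px",proj(d,np.array([[.018,-.06,.044],[-.018,-.06,.044]])@B.T+[s.x[0],s.x[1],.135]))
E
python3 board.py
```

```text
[[ 0.859  0.075 -0.506]
 [-0.063  0.997  0.04 ]
 [ 0.507 -0.003  0.862]] [0.55542681 0.07518619 0.13497246] [[-0.2  0. ]
 [-0.3 -0.7]
 [ 0.4  1.5]
 [ 0.6 -0.8]
 [ 0.3 -0.2]
 [ 0.2 -0.2]
 [-0.4  1.1]
 [-0.5 -0.7]]
slope 30.497045914736287 yaw -4.303293857757283
[ 0.5552816   0.07510491 -0.07555792] -4.329150125947227 [-0.  -0.3 -0.3 -0.8  0.2  1.8  0.3 -0.4  0.3 -0.5  0.3 -0.3 -0.4  1.3
 -0.5 -0.5]
(0, -0.06, 0) [0.55075244 0.0152761  0.135     ]
(0, -0.06, 0.03) [0.53579523 0.01640839 0.16098076]
(0, 0.06, 0.03) [0.54485356 0.13606601 0.16098076]
handle top ends px [[299.96804284 169.16085751]
 [295.64958184 192.81116785]]
```

The board solves cleanly: slope 30.5°, z = 0.135, yaw -4.3°, residuals about 1 px. The handle bar spans px (296,170) to (296,193), which agrees. Moving over the handle now.

```bash
cat >> h.py <<'E'
def plan(target,yaw):
    """shift in tool axes and turn so that tool z lies along -(board/world y turned by yaw rad)"""
    p,R,o=tool(); a=np.arctan2(R[1,2],R[0,2]); want=yaw-np.pi/2
    dy=(want-a+np.pi)%(2*np.pi)-np.pi
    print("pos",np.round(p,4),"shift",np.round(R.T@(np.array(target)-p),4),"turn",round(-dy,4),"yaw now",round(a+np.pi/2,4),"F",np.round(o["contact_force"],2),"open",round(o["opening"],4),"t",round(o["t"],2))
def bpt(q):
    b=np.load("board.npz"); return b["R"]@np.array(q)+b["o"]
BY=-0.0756
E
python3 - <<'E'
from h import *
plan(bpt((0,-.06,.03))+[0,0,0.05],BY)
E
```

```text
pos [0.5477 0.0531 0.3303] shift [ 0.1193 -0.0101  0.0372] turn 0.035 yaw now -0.0406 F [-0.48 -0.92 -0.49] open 0.0855 t 2.05
```

```bash
python3 -m jog '[[[0.02,-0.01,0.035,0.035,0],[0.05,-0.01,0.037,0.035,0],[0.09,-0.01,0.037,0.035,0],[0.119,-0.01,0.037,0.035,0],[0.119,-0.01,0.037,0.035,0],[0.119,-0.01,0.037,0.035,0]]]'
python3 - <<'E'
from h import *
plan(bpt((0,-.06,.03))-[0,0,0.016],BY)
get("wrist","w3")
E
```

```text
t: 2.65
tool_pos: [0.5358, 0.0155, 0.2117]
tool_rot: [1.266, 1.174, -1.267]
contact_force: [-0.1, -0.6, -0.2]
opening: 0.0425
pos [0.5358 0.0155 0.2117] shift [ 0.0667  0.     -0.0009] turn -0.0019 yaw now -0.0775 F [-0.05 -0.64 -0.24] open 0.0425 t 2.65
```

View pics/w3.png

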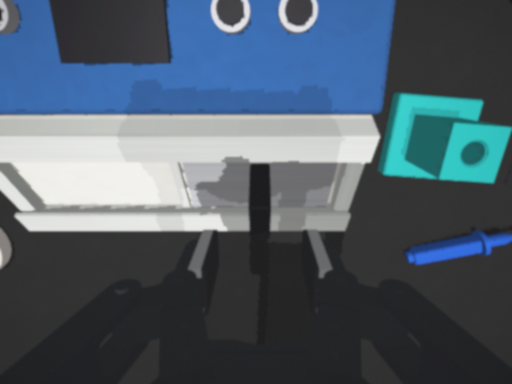

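The bar, at column 260, sits midway between the fingers (about 206 and 318). Descending and closing on it.

```bash
python3 -m jog '[[[0.03,0,0,0,0],[0.05,0,0,0,0],[0.062,0,0,0,0],[0.066,0,0,0,0],[0.066,0,0,0,0.4],[0.066,0,0,0,0.8],[0.066,0,0,0,1],[0.066,0,0,0,1],[0.066,0,0,0,1]]]' 60
python3 - <<'E'
from h import *
plan(bpt((0,-.06,.03))-[0,0,0.016],BY)
E
```

```text
t: 3.6
tool_pos: [0.538, 0.0156, 0.1492]
tool_rot: [1.268, 1.169, -1.263]
contact_force: [-1.0, 0.4, 6.0]
opening: 0.0126
pos [0.538  0.0156 0.1492] shift [ 0.0042 -0.0022 -0.0006] turn -0.0013 yaw now -0.0769 F [-1.01  0.45  5.98] open 0.0126 t 3.6
```

Gripped at 12.6 mm, with a light push on the plate. Lifting 7 mm along the board normal.

```bash
python3 -m jog '[[[0,0,0,0,1],[0,0,0,0,1],[-0.002,-0.001,0,0,1],[-0.004,-0.0023,0,0,1],[-0.0061,-0.0035,0,0,1],[-0.0061,-0.0035,0,0,1],[-0.0061,-0.0035,0,0,1]]]' 90
python3 - <<'E'
from h import *
plan(bpt((0,-.06,.03))-[0,0,0.016],BY)
b=np.load("board.npz"); p,R,o=tool(); print("board tcp",b["R"].T@(p-b["o"]))
d=get("wrist","w4"); crop(d,130,100,400,260,2.8,"c9"); d=get("scene","s4"); crop(d,220,140,360,250,5,"c10")
E
```

```text
t: 4.3
tool_pos: [0.5341, 0.0159, 0.155]
tool_rot: [1.267, 1.17, -1.263]
contact_force: [0.7, -0.9, -2.0]
opening: 0.013
pos [0.5341 0.0159 0.155 ] shift [ 0.01    0.0016 -0.0006] turn -0.0013 yaw now -0.0769 F [ 0.71 -0.86 -2.01] open 0.013 t 4.3
board tcp [-0.00441629 -0.06062731  0.02564267]
```

View pics/c9.png

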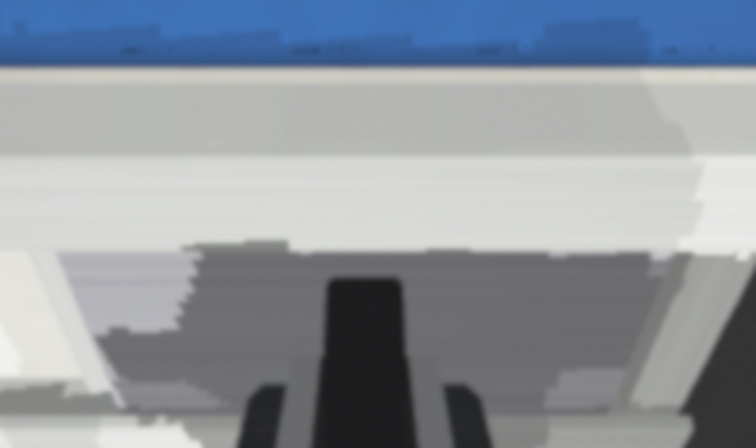

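View pics/c10.png

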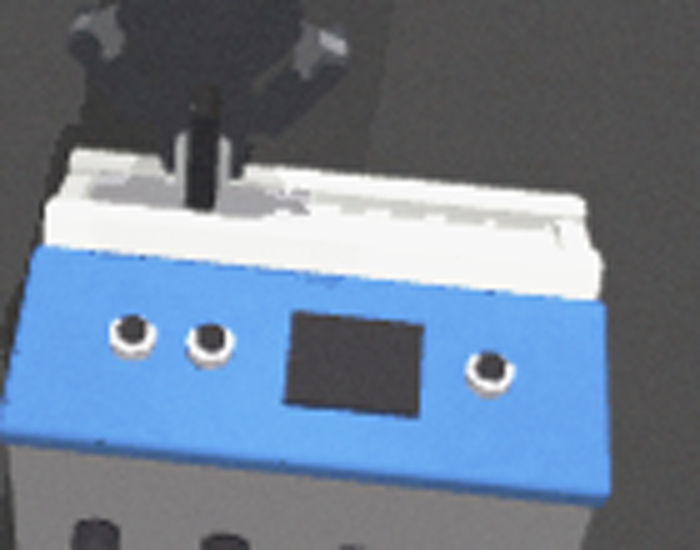

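The plate is off the face (edge shadow visible, about 2 N of load). Now across in +y, starting slowly over the rib.

```bash
python3 -m jog '[[[0,0,-0.005,0,1],[0,0,-0.01,0,1],[0,0,-0.015,0,1],[0,0,-0.02,0,1],[0,0,-0.025,0,1],[0,0,-0.025,0,1]]]'
python3 - <<'E'
from h import *
b=np.load("board.npz"); p,R,o=tool(); print("board tcp",b["R"].T@(p-b["o"]),o["wrist_torque"])
E
```

```text
t: 5.0
tool_pos: [0.5361, 0.0416, 0.155]
tool_rot: [1.267, 1.171, -1.262]
contact_force: [-0.7, -0.1, -1.3]
opening: 0.0126
board tcp [-0.00437545 -0.03489477  0.02558851] [0.00788682 0.03761678 0.04840149]
```

```bash
python3 -m jog '[[[0,0,-0.01,0,1],[0,0,-0.02,0,1],[0,0,-0.03,0,1],[0,0,-0.04,0,1],[0,0,-0.05,0,1],[0,0,-0.06,0,1],[0,0,-0.07,0,1],[0,0,-0.08,0,1],[0,0,-0.09,0,1],[0,0,-0.095,0,1],[0,0,-0.095,0,1],[0,0,-0.095,0,1]]]'
python3 - <<'E'
from h import *
b=np.load("board.npz"); p,R,o=tool(); print("board tcp",b["R"].T@(p-b["o"]),o["wrist_torque"])
d=get("wrist","w5")
E
```

```text
t: 6.2
tool_pos: [0.5433, 0.1362, 0.155]
tool_rot: [1.266, 1.17, -1.263]
contact_force: [0.2, -0.1, -1.1]
opening: 0.0131
board tcp [-0.00433891  0.06002322  0.02557804] [0.00196202 0.0473855  0.0094356 ]
```

View pics/w5.png

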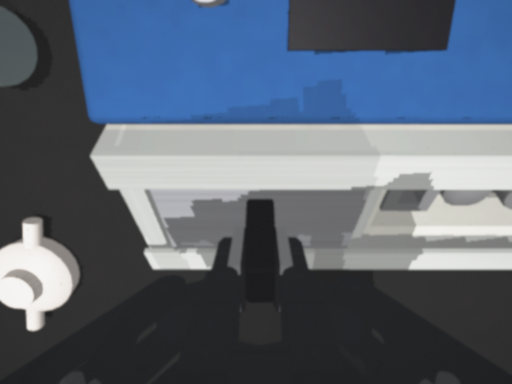

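The plate is over the +y bay, its trailing edge at about col 360, clear of the rib at about col 370. Lowering along the normal and releasing.

```bash
python3 -m jog '[[[0.002,0.001,0,0,1],[0.004,0.0023,0,0,1],[0.0055,0.0031,0,0,1],[0.0065,0.0037,0,0,1],[0.0065,0.0037,0,0,1]]]'
python3 - <<'E'
from h import *
b=np.load("board.npz"); p,R,o=tool(); print("board tcp",b["R"].T@(p-b["o"]),o["wrist_torque"])
E
```

```text
t: 6.75
tool_pos: [0.5466, 0.1355, 0.149]
tool_rot: [1.266, 1.171, -1.264]
contact_force: [-5.1, -1.3, 3.1]
opening: 0.0126
board tcp [-0.00442416  0.05958092  0.01871473] [-0.17788683  0.65356042 -0.0779454 ]
```

```bash
python3 -m jog '[[[0,0,0,0,0.5],[0,0,0,0,0],[0,0,0,0,0],[-0.02,0,0,0,0],[-0.06,0,0,0,0],[-0.1,0,0,0,0],[-0.14,0,0,0,0],[-0.16,0,0,0,0],[-0.16,0,0,0,0]]]'
python3 - <<'E'
from h import *
b=np.load("board.npz"); p,R,o=tool(); print("board tcp",b["R"].T@(p-b["o"]),o["contact_force"])
d=get("wrist","w6")
E
```

```text
t: 7.65
tool_pos: [0.5483, 0.1358, 0.314]
tool_rot: [1.271, 1.166, -1.257]
contact_force: [0.3, 0.2, 0.3]
opening: 0.0427
board tcp [0.07947868 0.06000717 0.16077525] [0.2787379  0.17898596 0.27416409]
```

View pics/w6.png

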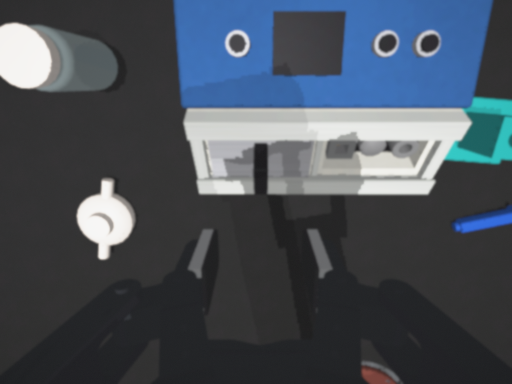

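The shutter lies in the +y bay and the recess is open. Closer look at the terminals from farther toward the robot.

```bash
python3 -m jog '[[[-0.01,-0.03,0.03,0,0],[-0.01,-0.06,0.07,0,0],[-0.01,-0.1,0.11,0,0],[-0.01,-0.11,0.12,0,0],[-0.01,-0.11,0.12,0,0],[-0.01,-0.11,0.12,0,0]]]'
python3 - <<'E'
from h import *
p,R,o=tool(); print(p)
d=get("wrist","w7"); print(proj(d,[bpt(q) for q in [(0,-.026,-.003),(0,-.06,-.003),(0,-.094,-.003),(0,.06,0.044),(0,0,.004)]]).round(1).tolist())
E
```

```text
t: 8.3
tool_pos: [0.4281, 0.0245, 0.3185]
tool_rot: [1.268, 1.17, -1.263]
contact_force: [0.0, -0.6, 0.3]
opening: 0.0429
[0.42811669 0.02449507 0.31845218]
[[225.8, 33.4], [261.0, 33.3], [296.2, 33.2], [122.3, 56.5], [197.9, 36.6]]
```

```bash
python3 - <<'E'
from h import *
d=load("w7.npz"); crop(d,60,0,420,130,2.2,"c11")
E
```

```text
(no output)
```

View pics/c11.png

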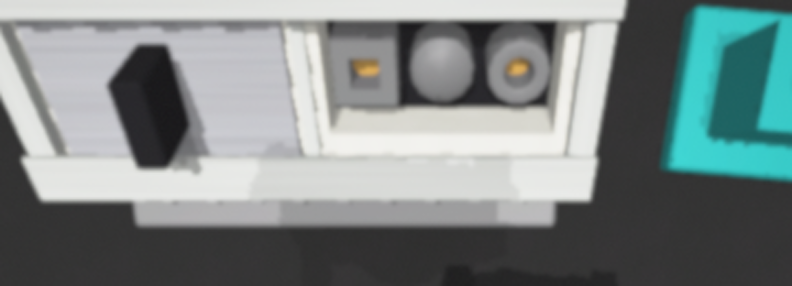

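Order confirmed: square-walled at y = -26 (px 226,32), blank at -60, round-walled at -94 (px 295,31). I'll measure the wall-top centres more exactly.

```bash
python3 - <<'E'
from h import *
d=load("w7.npz"); crop(d,205,5,325,60,6.5,"c12")
E
```

```text
(no output)
```

View pics/c12.png

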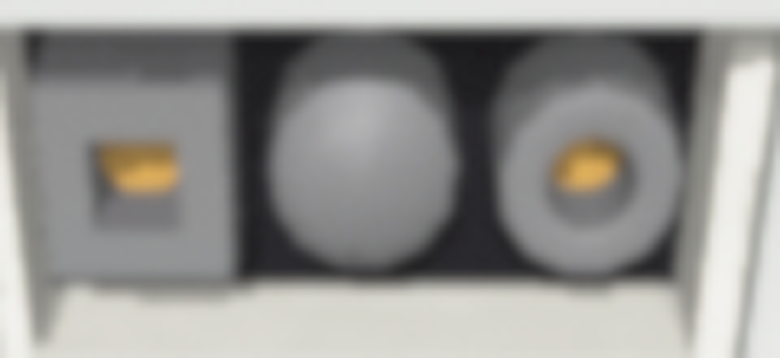

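Measured mouths at (225.9,33.6) and (296.1,33.5) against predicted (225.8,33.4) and (296.2,33.2), so the board model is good to under 0.5 mm. On to the stand.

```bash
python3 - <<'E'
from h import *
plan([.46,-.325,.33],BY)
E
python3 -m jog '[[[-0.01,0.01,0.05,0,0],[-0.01,0.02,0.1,0,0],[-0.01,0.03,0.15,0,0],[-0.01,0.05,0.2,0,0],[-0.01,0.055,0.25,0,0],[-0.01,0.057,0.3,0,0],[-0.01,0.058,0.345,0,0],[-0.01,0.058,0.345,0,0],[-0.01,0.058,0.345,0,0],[-0.01,0.058,0.345,0,0]]]'
python3 - <<'E'
from h import *
p,R,o=tool(); print(p)
d=get("wrist","w8"); d=get("top","t8");crop(d,310,170,400,250,8,"c13")
E
```

```text
pos [0.4285 0.0248 0.3187] shift [-0.0115  0.0581  0.3464] turn -0.0005 yaw now -0.0761 F [ 0.05 -0.15  0.68] open 0.0429 t 8.35
t: 9.35
tool_pos: [0.4608, -0.3226, 0.3277]
tool_rot: [1.267, 1.173, -1.261]
contact_force: [0.4, -0.2, -0.0]
opening: 0.0429
[ 0.46082824 -0.32262386  0.32771696]
```

View pics/w8.png

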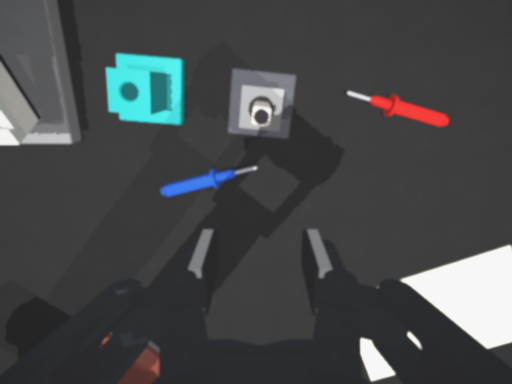

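```bash
python3 - <<'E'
from h import *
d=load("w8.npz"); crop(d,220,60,310,150,6.5,"c14")
E
```

```text
(no output)
```

View pics/c14.png

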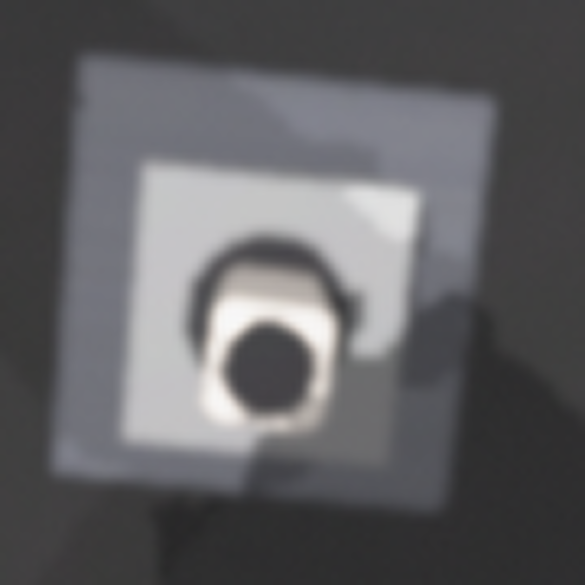

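```bash
python3 - <<'E'
from h import *
d=load("w8.npz"); f=lambda a:(220+a[0]/6.5,60+a[1]/6.5)
C=[onz(d,f(a),.09) for a in [(143,163),(418,188),(390,465),(122,440)]]
print(np.round(C,4)); c=np.mean(C,0); print("c",c)
for i in range(4): v=C[(i+1)%4]-C[i]; print(np.linalg.norm(v),np.degrees(np.arctan2(v[1],v[0])))
F=[onz(d,f(a),.02) for a in [(82,55),(495,98),(440,512),(55,472)]]; print(np.round(F,4),np.mean(F,0))
print("cap",onz(d,f((268,368)),.181),"tip red/blue",onz(d,(213,180),.01))
t=load("t8.npz"); print("cap top", proj(t,[[*c[:2],.181],c]))
H=[onz(d,f(a),.175) for a in [(212,296),(340,305),(325,430),(203,420)]]; print(np.round(H,4),np.mean(H,0))
for i in range(4): v=H[(i+1)%4]-H[i]; print(np.linalg.norm(v),np.degrees(np.arctan2(v[1],v[0])))
E
```

```text
[[ 0.5384 -0.3058  0.09  ]
 [ 0.5304 -0.355   0.09  ]
 [ 0.4808 -0.3472  0.09  ]
 [ 0.4892 -0.2972  0.09  ]]
c [ 0.50970431 -0.32629212  0.09      ]
0.049889451290900506 -99.25461106903876
0.050216325111184595 171.07634544573222
0.05069126476163439 80.41857540589169
0.04992896162462963 -9.840933370300355
[[ 0.5606 -0.2909  0.02  ]
 [ 0.5455 -0.3772  0.02  ]
 [ 0.4584 -0.3614  0.02  ]
 [ 0.4738 -0.276   0.02  ]] [ 0.50958255 -0.32637516  0.02      ]
cap [ 0.51003754 -0.32608123  0.181     ] tip red/blue [ 0.40059678 -0.24292118  0.01      ]
cap top [[351.34817157 200.94833276]
 [345.74453575 205.08216951]]
[[ 0.5201 -0.3188  0.175 ]
 [ 0.5175 -0.337   0.175 ]
 [ 0.4999 -0.3337  0.175 ]
 [ 0.5027 -0.3161  0.175 ]] [ 0.51004426 -0.32638139  0.175     ]
0.01833683061313036 -98.19736614095189
0.017857172306470295 169.39757057956402
0.01782393294005316 81.0778133039067
0.017617534486780963 -8.961765373682198
```

View pics/c13.png

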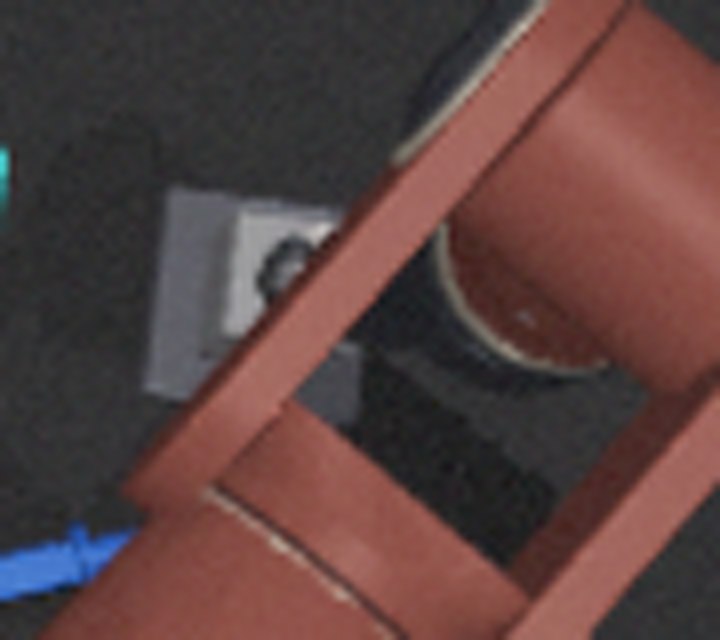

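Consistent results: stand centre (0.5097,-0.3264), yaw about -9.4°, handle aligned with it (cap at (0.510,-0.326)). The tool can only point down, so I will tilt the probe in the jaws by levering its needle gently against the rim of its own stand. First the grasp.

```bash
python3 - <<'E'
from h import *
plan([.5099,-.3264,.215],-.163)
E
```

```text
pos [ 0.4607 -0.3222  0.3285] shift [0.1136 0.0489 0.0007] turn 0.0892 yaw now -0.0738 F [-0.27  0.53 -0.03] open 0.0426 t 9.45
```

```bash
python3 -m jog '[[[0.0,0.048,0.0005,0.09,0],[0.05,0.049,0.0005,0.09,0],[0.1,0.049,0.0005,0.09,0],[0.113,0.049,0.0005,0.09,0],[0.113,0.049,0.0005,0.09,0],[0.113,0.049,0.0005,0.09,0]]]'
python3 - <<'E'
from h import *
plan([.5099,-.3264,.116],-.163); d=get("wrist","w9")
E
```

```text
t: 10.05
tool_pos: [0.511, -0.3265, 0.2184]
tool_rot: [1.331, 1.122, -1.324]
contact_force: [1.0, -0.6, 0.2]
opening: 0.0427
pos [ 0.511  -0.3265  0.2184] shift [ 1.024e-01 -1.700e-03  1.000e-04] turn -0.0001 yaw now -0.1631 F [ 0.98 -0.58  0.16] open 0.0427 t 10.05
```

View pics/w9.png

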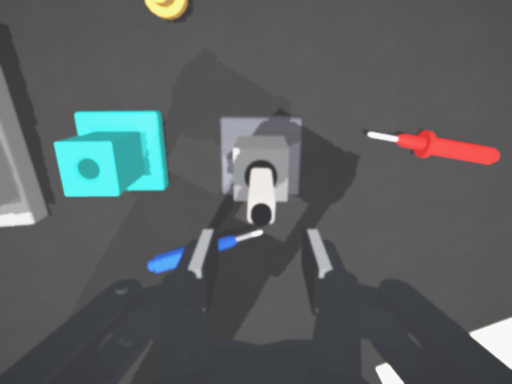

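The white handle is centred (col 261) between the fingers and square to them. Descend and close gently.

```bash
python3 -m jog '[[[0.04,-0.001,0,0,0],[0.08,-0.001,0,0,0],[0.098,-0.001,0,0,0],[0.102,-0.001,0,0,0],[0.102,-0.001,0,0,0.3],[0.102,-0.001,0,0,0.7],[0.102,-0.001,0,0,1],[0.102,-0.001,0,0,1],[0.102,-0.001,0,0,1]]]' 25
python3 - <<'E'
from h import *
plan([.5099,-.3264,.116],-.163)
E
```

```text
t: 11.0
tool_pos: [0.5127, -0.3284, 0.1208]
tool_rot: [1.331, 1.114, -1.321]
contact_force: [-0.6, 0.7, 6.3]
opening: 0.0174
pos [ 0.5127 -0.3284  0.1208] shift [ 0.0048 -0.0032 -0.0016] turn -0.0005 yaw now -0.1635 F [-0.63  0.66  6.31] open 0.0174 t 11.0
```

```bash
python3 -m jog '[[[-0.01,-0.001,0,0,1],[-0.02,-0.002,0,0,1],[-0.03,-0.002,0,0,1],[-0.04,-0.002,0,0,1],[-0.04,-0.002,0,0,1],[-0.04,-0.002,0,0,1]]]'
python3 - <<'E'
from h import *
plan([.5099,-.3264,.116],-.163); d=get("wrist","w10"); d=get("scene","s10");crop(d,80,130,220,220,5,"c15")
E
```

```text
t: 11.6
tool_pos: [0.5103, -0.3279, 0.1611]
tool_rot: [1.331, 1.114, -1.321]
contact_force: [0.9, -0.5, -1.1]
opening: 0.0178
pos [ 0.5103 -0.3279  0.1611] shift [ 0.0451 -0.0013 -0.0016] turn -0.0005 yaw now -0.1635 F [ 0.87 -0.5  -1.15] open 0.0178 t 11.6
```

View pics/w10.png

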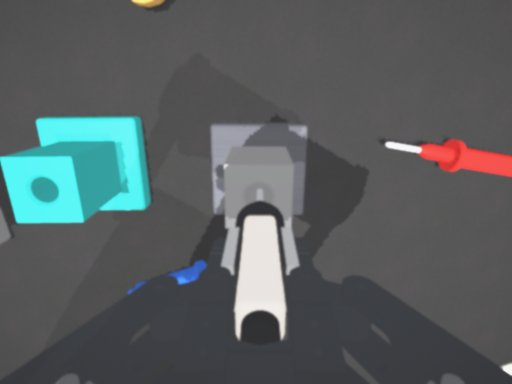

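View pics/c15.png

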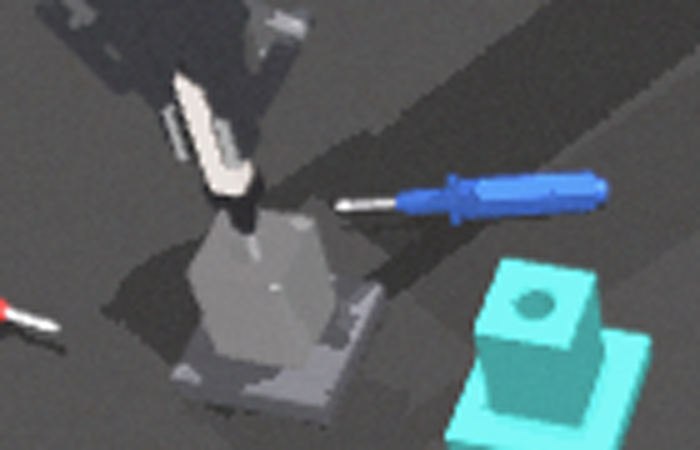

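The probe is lifted about 40 mm with its needle still about 25 mm in the hole. Now levering it: pull back along tool -y so the rim turns the probe in the jaws.

```bash
python3 -m jog '[[[0,-0.005,0,0,1],[0,-0.01,0,0,1],[0,-0.015,0,0,1],[0,-0.02,0,0,1],[0,-0.025,0,0,1],[0,-0.025,0,0,1]]]' 20
python3 - <<'E'
from h import *
plan([.5099,-.3264,.116],-.163); d=get("wrist","w11"); d=get("scene","s11");crop(d,80,130,220,220,5,"c16")
E
```

```text
t: 12.3
tool_pos: [0.4847, -0.3235, 0.1601]
tool_rot: [1.331, 1.115, -1.322]
contact_force: [1.4, -0.1, -0.5]
opening: 0.0178
pos [ 0.4847 -0.3235  0.1601] shift [ 0.0444  0.0248 -0.0014] turn -0.0008 yaw now -0.1638 F [ 1.42 -0.11 -0.47] open 0.0178 t 12.3
```

View pics/w11.png

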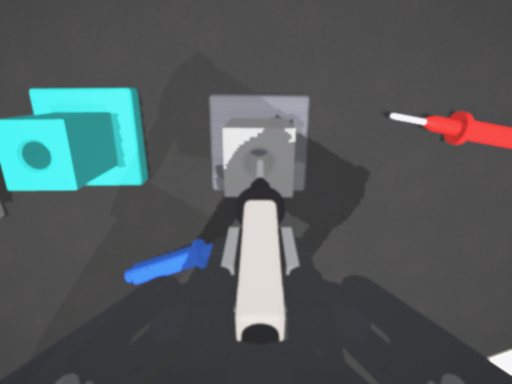

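View pics/c16.png

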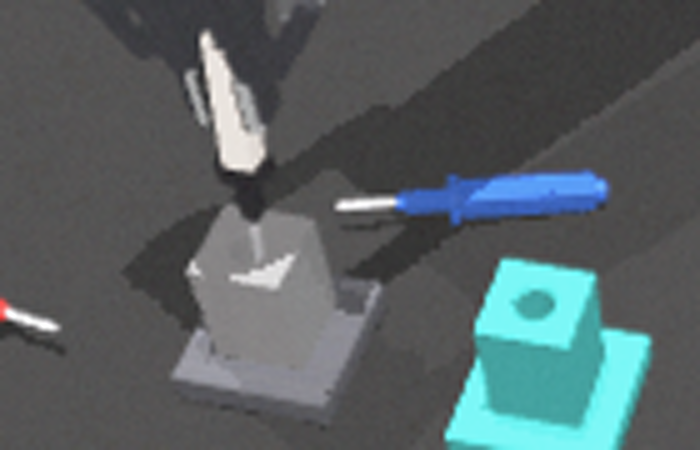

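It pivots easily (about 1.4 N). Continuing.

```bash
python3 -m jog '[[[0,-0.005,0,0,1],[0,-0.01,0,0,1],[0,-0.015,0,0,1],[0,-0.02,0,0,1],[0,-0.025,0,0,1],[0,-0.03,0,0,1],[0,-0.034,0,0,1],[0,-0.034,0,0,1]]]' 20
python3 - <<'E'
from h import *
plan([.5097,-.3264,.116],-.163); d=get("wrist","w12"); d=get("scene","s12");crop(d,80,130,220,220,5,"c17")
E
```

```text
t: 13.2
tool_pos: [0.4507, -0.318, 0.16]
tool_rot: [1.33, 1.116, -1.323]
contact_force: [1.9, 0.4, 1.4]
opening: 0.0173
pos [ 0.4507 -0.318   0.16  ] shift [ 0.0446  0.0591 -0.0015] turn -0.0009 yaw now -0.1639 F [1.93 0.4  1.36] open 0.0173 t 13.2
```

View pics/w12.png

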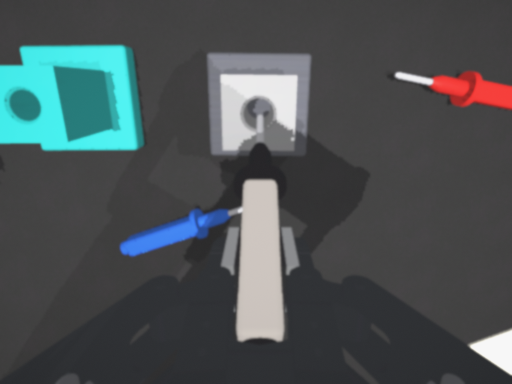

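View pics/c17.png

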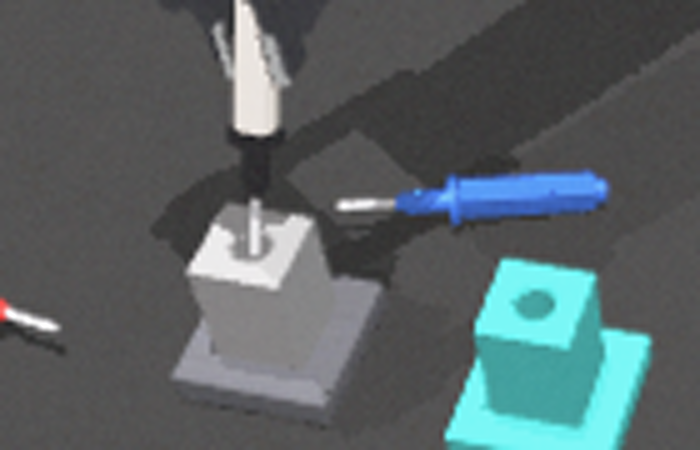

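The geometry says about 30°. Firming the grip, withdrawing along the probe's axis, and measuring the tilt.

```bash
python3 -m jog '[[[0,0,0,0,1],[-0.009,-0.005,0,0,1],[-0.0175,-0.01,0,0,1],[-0.035,-0.02,0,0,1],[-0.07,-0.03,0,0,1],[-0.11,-0.03,0,0,1],[-0.12,-0.03,0,0,1],[-0.12,-0.03,0,0,1]]]' 60
python3 - <<'E'
from h import *
plan([.5097,-.3264,.116],-.163); d=get("wrist","w13"); d=get("scene","s13");crop(d,60,60,260,220,4,"c18"); get("top","t13")
E
```

```text
t: 14.1
tool_pos: [0.4202, -0.3131, 0.2822]
tool_rot: [1.329, 1.113, -1.323]
contact_force: [0.8, -0.0, -0.8]
opening: 0.0171
pos [ 0.4202 -0.3131  0.2822] shift [ 0.1673  0.0884 -0.0026] turn -0.0009 yaw now -0.1639 F [ 0.78 -0.03 -0.83] open 0.0171 t 14.1
```

View pics/w13.png

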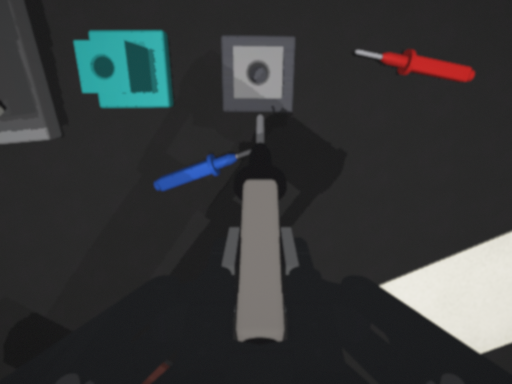

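View pics/c18.png

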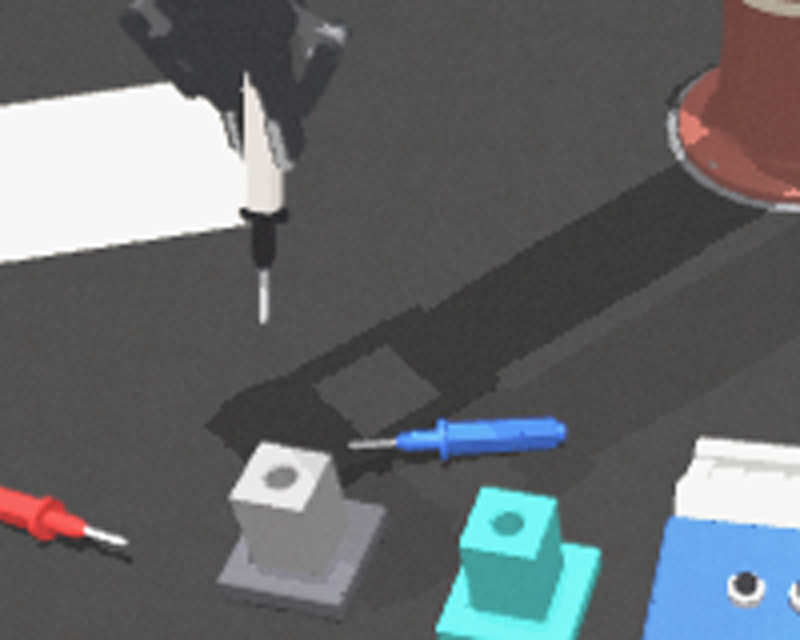

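```bash
python3 - <<'E'
from h import *
d=load("w13.npz"); crop(d,225,100,295,200,6,"c19"); s=load("s13.npz"); crop(s,110,100,150,150,12,"c20")
E
```

```text
(no output)
```

View pics/c19.png

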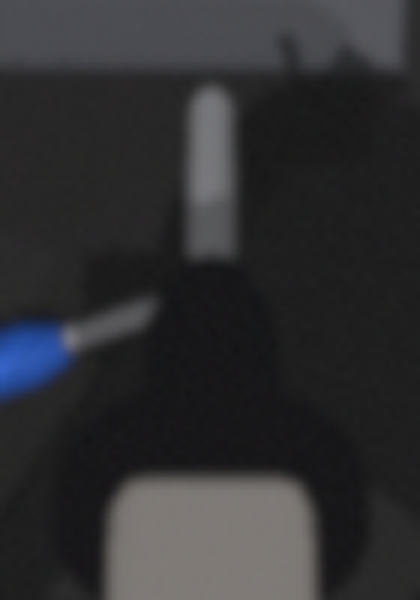

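View pics/c20.png

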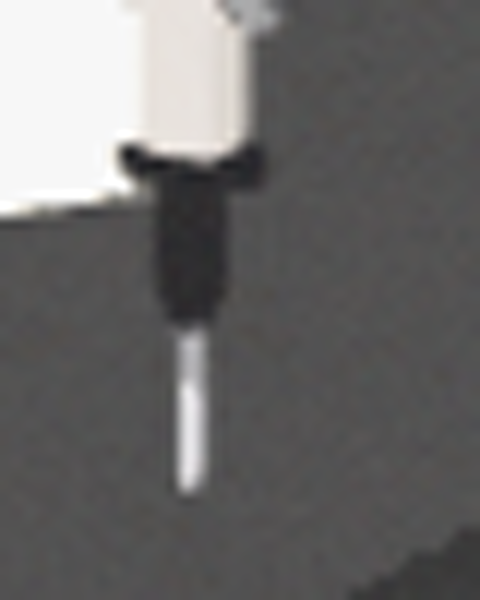

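```bash
python3 - <<'E'
from h import *
from scipy.optimize import least_squares
d=load("w13.npz"); s=load("s13.npz"); p,R,o=tool()
for a,b in [((260.2,114.3),(125.75,141)),((260.3,143.3),(126.1,127.1))]:
    X=tri([(d,a),(s,b)]); T=R.T@(X-p); print("X",np.round(X,4),"tool",np.round(T,4),"ang vs grasp",np.degrees(np.arctan2(T[1],T[0]+.019)),np.hypot(T[1],T[0]+.019), proj(d,X)-a,proj(s,X)-b)
# joint model
def model(v):
    g=np.array([v[0],v[1],v[3]]);th=v[2]; u=np.array([np.cos(th),np.sin(th),0]); n=np.array([-np.sin(th),np.cos(th),0])
    P=lambda a,off: p+R@(g+(110-a)*1e-3*u+off*1e-3*n)
    return proj(d,[P(0,0),P(70,9),P(150,9)]),proj(s,[P(0,0)])
def f(v):
    w,sc=model(v); return np.r_[w[0]-[260.2,114.3],w[1]-[261,179.2],w[2]-[261,335],(sc[0]-[125.75,141])]
r=least_squares(f,[-.02,0,.5,0]); print(r.x,np.degrees(r.x[2]),np.round(r.fun,1))
E
```

```text
X [ 0.4776 -0.322   0.1979] tool [0.0797 0.0588 0.0005] ang vs grasp 30.78018459589164 0.11482659120580978 [[-0.28688717  0.21943681]] [[-0.102004    0.03310189]]
X [ 0.462  -0.3186  0.2295] tool [ 0.0479  0.043  -0.0003] ang vs grasp 32.74400304820237 0.0795477876421332 [[-1.38262929  1.13394836]] [[-0.4436815   0.17460146]]
[-1.29913822e-02  9.01609527e-04  5.54227797e-01  3.95694079e-04] 31.754913636412113 [-0.4  0.1 -0.6 -0.1  0.6  0.1 -0.   0.3]
```

Tilt is about 31° (board 30°), grip at 114.8 mm from the tip as expected, and the tip at tool (0.080, 0.059, 0). Moving to above the square terminal.

```bash
cat >> h.py <<'E'
TIP=np.array([.0797,.0588,.0005])
def plantip(q,yaw=BY,tip=TIP):
    p,R,o=tool(); a=np.arctan2(R[1,2],R[0,2]); dy=yaw-np.pi/2-a
    Rn=Ro.from_euler("z",dy).as_matrix()@R
    b=np.load("board.npz"); cur=b["R"].T@(p+R@tip-b["o"])
    print("tip now in board mm",np.round(cur*1e3,1),"t",round(o["t"],2))
    plan(bpt(q)-Rn@tip,yaw)
E
python3 - <<'E'
from h import *
plantip((0,-.026,.06))
E
```

```text
tip now in board mm [  -9.7 -401.9   78.1] t 14.25
pos [ 0.4192 -0.3118  0.2771] shift [ 0.0103 -0.0156 -0.3708] turn -0.0881 yaw now -0.1637 F [-0.42 -0.33 -0.77] open 0.017 t 14.25
```

```bash
python3 -m jog '[[[-0.03,-0.016,-0.03,-0.088,1],[-0.04,-0.016,-0.07,-0.088,1],[-0.04,-0.016,-0.11,-0.088,1],[-0.04,-0.016,-0.15,-0.088,1],[-0.04,-0.016,-0.19,-0.088,1],[-0.04,-0.016,-0.23,-0.088,1],[-0.04,-0.016,-0.27,-0.088,1],[-0.04,-0.016,-0.31,-0.088,1],[-0.03,-0.016,-0.35,-0.088,1],[-0.01,-0.016,-0.371,-0.088,1],[0,-0.016,-0.371,-0.088,1],[0.01,-0.016,-0.371,-0.088,1]]]'
python3 -m jog '[[[0,0,0,0,1],[0,0,0,0,1],[0,0,0,0,1],[0,0,0,0,1]]]'
python3 - <<'E'
from h import *
plantip((0,-.026,.06))
d=get("wrist","w14"); s=get("scene","s14"); plan([0,0,0],BY)
crop(d,200,60,330,160,6,"c21"); crop(s,220,100,330,210,6,"c22")
E
```

```text
t: 15.45
tool_pos: [0.4629, 0.0569, 0.2637]
tool_rot: [1.263, 1.17, -1.264]
contact_force: [0.2, -0.4, -0.6]
opening: 0.0169
t: 15.85
tool_pos: [0.4634, 0.0563, 0.2647]
tool_rot: [1.264, 1.168, -1.264]
contact_force: [0.4, 0.0, -0.9]
opening: 0.0169
tip now in board mm [ -1.9 -26.5  59.1] t 15.85
pos [0.4634 0.0563 0.2647] shift [-0.0017  0.0012 -0.0004] turn -0.0001 yaw now -0.0757 F [ 0.4   0.02 -0.85] open 0.0169 t 15.85
pos [0.4633 0.0565 0.2645] shift [ 0.2632 -0.4586  0.0905] turn 0.0003 yaw now -0.0753 F [ 0.31 -0.38 -0.27] open 0.0171 t 15.95
```

View pics/c21.png

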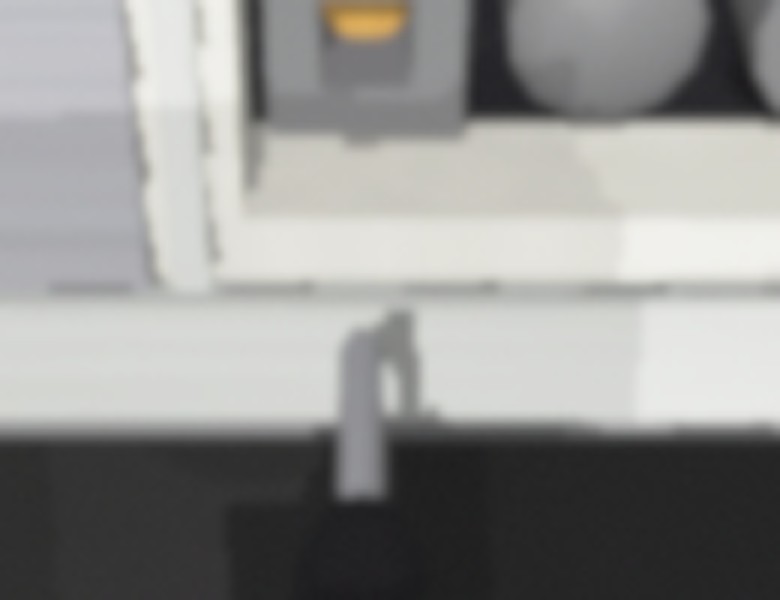

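View pics/c22.png

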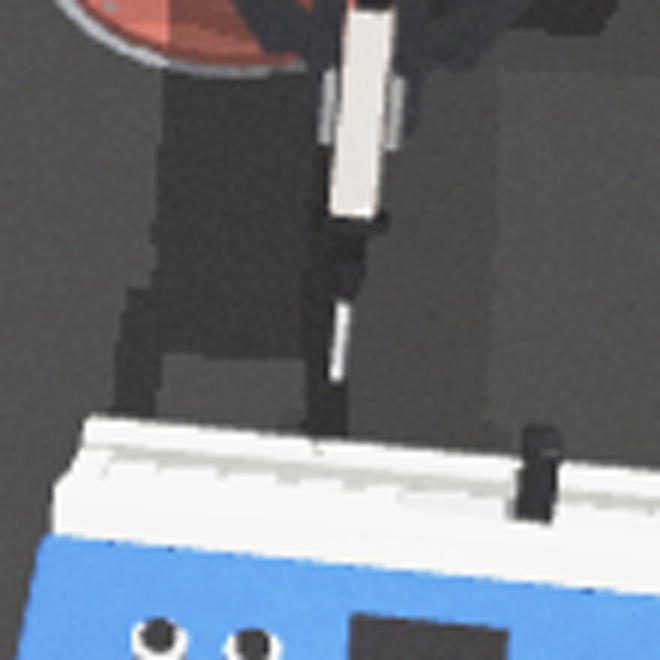

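View pics/w14.png

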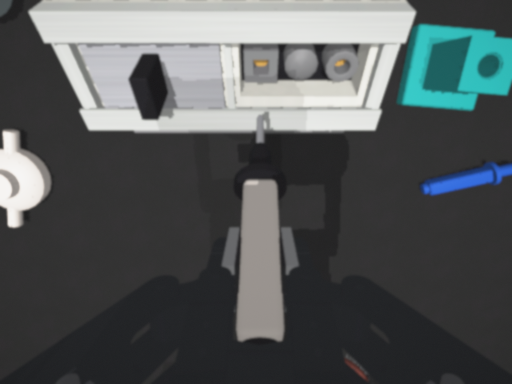

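```bash
python3 - <<'E'
from h import *
from scipy.optimize import least_squares
d=load("w14.npz"); s=load("s14.npz"); p,R,o=tool()
X=tri([(d,(260.3,115.0)),(s,(276.2,163.3))]); T=R.T@(X-p); print("X",X,"tool",T,np.degrees(np.arctan2(T[1],T[0]+.019)),np.hypot(T[1],T[0]+.019),proj(d,X)-(260.3,115.0),proj(s,X)-(276.2,163.3))
b=np.load("board.npz"); print("tip board",b["R"].T@(X-b["o"])*1e3)
print("scene check of board corners", proj(s,[bpt((.05,.13,.017)),bpt((.05,-.13,.017)),bpt((0,.06,.044)),bpt((.018,.06,.044))]))
# scene px of handle lower-end near face centre and model
def f(v):
    g=np.array([v[0],v[1],v[3]]);th=v[2]; u=np.array([np.cos(th),np.sin(th),0]); n=np.array([-np.sin(th),np.cos(th),0])
    P=lambda a,off: p+R@(g+(110-a)*1e-3*u+off*1e-3*n)
    w=proj(d,[P(0,0),P(70,9),P(150,9)]); sc=proj(s,[P(0,0),P(70,9),P(150,9)])
    return np.r_[w[0]-[260.3,115.0],w[1]-[261,180],w[2]-[261,336],sc[0]-(276.2,163.3),sc[1]-(220+353/6,100+216/6),sc[2]-(220+370/6,100+11/6)]
r=least_squares(f,[-.02,0,.5,0]); v=r.x; print(v,np.degrees(v[2]),np.round(r.fun,1)); print("tip model tool",v[0]+.11*np.cos(v[2]),v[1]+.11*np.sin(v[2]),v[3])
crop(s,200,100,380,260,4,"c23")
E
```

```text
X [0.52081921 0.0526337  0.1846315 ] tool [ 0.08008642  0.05739075 -0.00065653] 30.079379546861485 0.11450684063545707 [[-0.13199019  0.00232491]] [[-0.03840506 -0.00322867]]
tip board [ -3.47539654 -25.00853041  59.3160373 ]
scene check of board corners [[340.40467724 193.72287663]
 [229.1658103  182.77403251]
 [310.63266542 173.08409186]
 [310.91579876 175.42732415]]
[-1.00404769e-02  6.85035770e-04  5.33029910e-01 -4.72635094e-04] 30.540364214792863 [ 0.1  0.5 -0.3 -0.6  0.2  0.6 -0.2  1.  -0.2  0.9  0.2  0.9]
tip model tool 0.08469937623588704 0.05658101269247769 -0.0004726350935154967
```

View pics/c23.png

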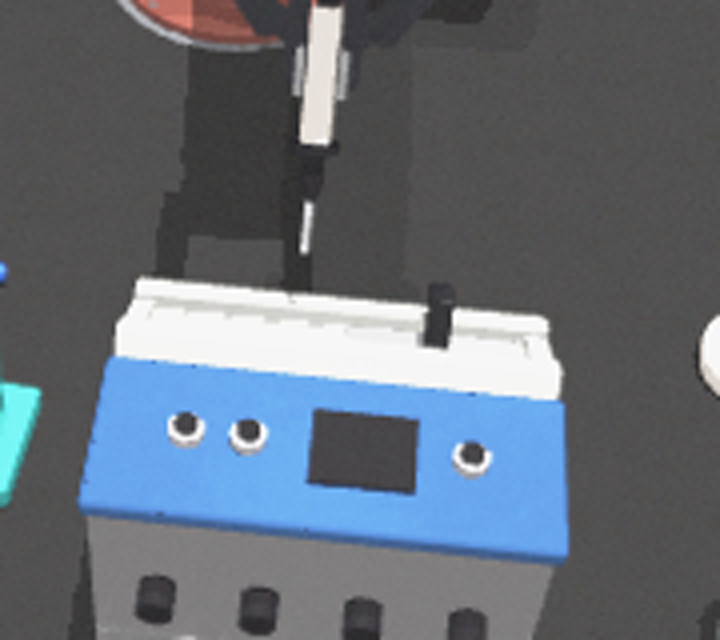

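Tilt 30 to 30.5°, tip at tool (0.0805, 0.0574, -0.0006). Moving in along the normal to 6 mm above the face and checking.

```bash
sed -i 's/^TIP=.*/TIP=np.array([.0805,.0574,-.0006])/' h.py; python3 - <<'E'
from h import *
plantip((0,-.026,.006))
E
```

```text
tip now in board mm [ -3.7 -25.1  59. ] t 15.95
pos [0.4633 0.0565 0.2645] shift [0.0441 0.0295 0.0008] turn 0.0003 yaw now -0.0753 F [ 0.31 -0.38 -0.27] open 0.0171 t 15.95
```

```bash
python3 -m jog '[[[-0.002,0.003,0.001,0,1],[0.008,0.009,0.001,0,1],[0.018,0.015,0.001,0,1],[0.028,0.0205,0.001,0,1],[0.038,0.0265,0.001,0,1],[0.044,0.03,0.001,0,1],[0.044,0.03,0.001,0,1],[0.044,0.03,0.001,0,1]]]'
python3 - <<'E'
from h import *
plantip((0,-.026,-.003))
d=get("wrist","w15"); crop(d,200,60,330,160,6,"c24"); s=get("scene","s15"); crop(s,250,130,310,200,8,"c25")
print(proj(d,[bpt((0,-.026,-.003)),bpt((0,-.026,.006))]))
E
```

```text
t: 16.75
tool_pos: [0.4933, 0.0531, 0.2205]
tool_rot: [1.264, 1.169, -1.264]
contact_force: [-0.1, -0.3, -0.8]
opening: 0.017
tip now in board mm [  0.4 -26.2   5.7] t 16.75
pos [0.4933 0.0531 0.2205] shift [ 0.0078  0.004  -0.0002] turn 0.0004 yaw now -0.0752 F [-0.11 -0.31 -0.83] open 0.017 t 16.75
[[260.35945886 108.03060312]
 [260.40659145 115.43936792]]
```

View pics/c24.png

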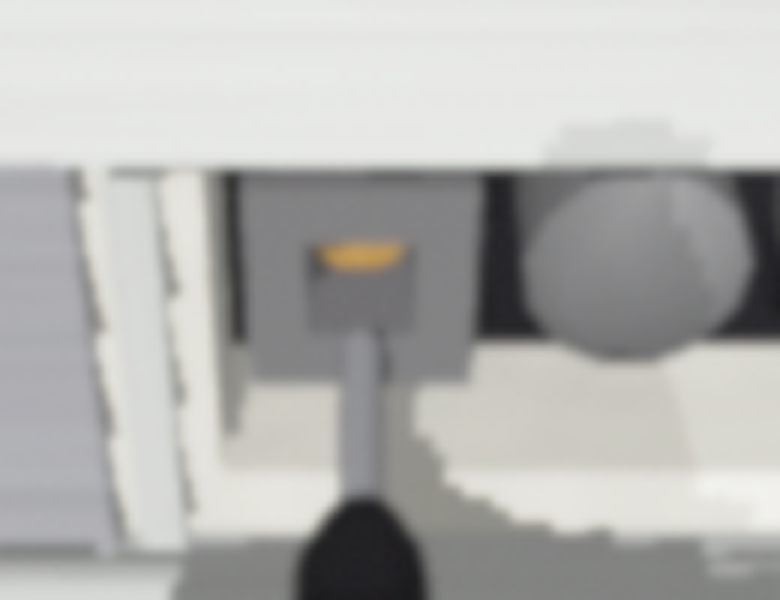

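View pics/c25.png

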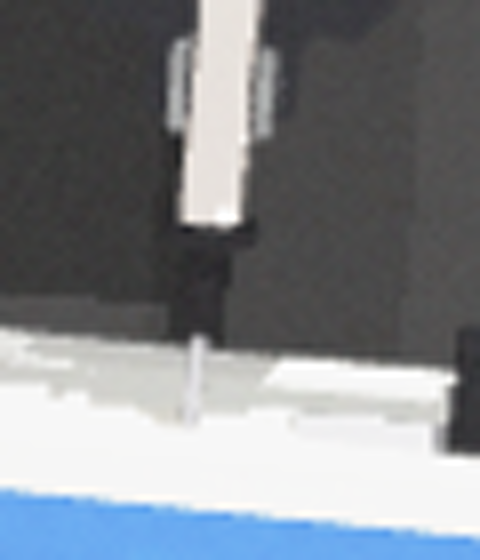

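The tip at px (260.3,115) matches the prediction, and the mouth centre at (260,108.3) is on line. Entering to just above the contact.

```bash
python3 -m jog '[[[0.004,0.002,0,0,1],[0.008,0.0045,0,0,1],[0.012,0.0067,0,0,1],[0.016,0.009,0,0,1],[0.018,0.0102,0,0,1],[0.018,0.0102,0,0,1],[0.018,0.0102,0,0,1]]]'
python3 - <<'E'
from h import *
plantip((0,-.026,-.018))
d=get("wrist","w16"); crop(d,200,60,330,160,6,"c26")
for i in range(3): get("top","tt"); print(np.round(ctrl.get_obs()["contact_force"],2))
E
```

```text
t: 17.55
tool_pos: [0.5037, 0.0523, 0.2032]
tool_rot: [1.264, 1.168, -1.263]
contact_force: [-0.7, -0.1, -1.4]
opening: 0.0171
tip now in board mm [  1.  -26.2 -14.5] t 17.55
pos [0.5037 0.0523 0.2032] shift [ 0.0036  0.0009 -0.0002] turn 0.0004 yaw now -0.0752 F [-0.69 -0.09 -1.4 ] open 0.0171 t 17.55
[ 0.09 -0.   -0.77]
[ 0.05  0.49 -0.98]
[ 1.01 -0.25 -0.81]
```

View pics/c26.png

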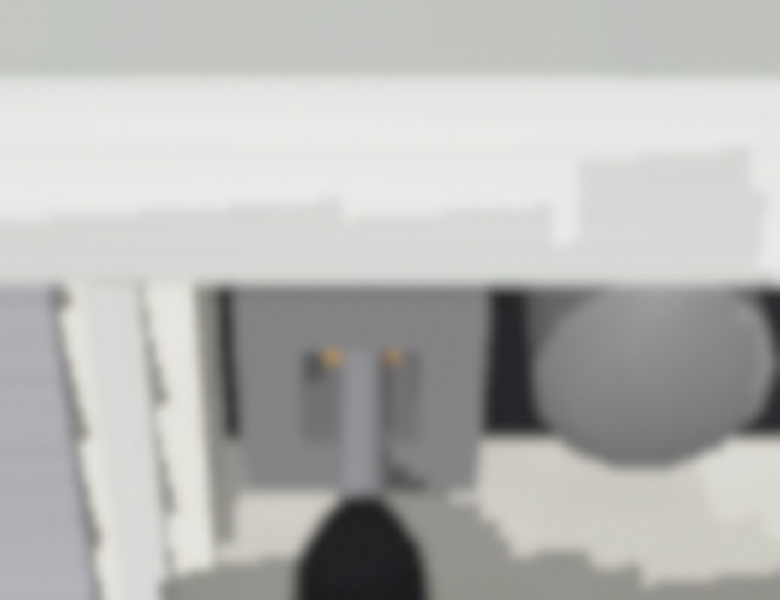

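```bash
python3 -m jog '[[[0.0018,0.0005,0,0,1],[0.0036,0.001,0,0,1],[0.0036,0.001,0,0,1]]]'
python3 - <<'E'
from h import *
plantip((0,-.026,-.021))
for i in range(4): get("top","tt"); print(np.round(ctrl.get_obs()["contact_force"],2))
E
```

```text
t: 18.05
tool_pos: [0.505, 0.0523, 0.2]
tool_rot: [1.265, 1.167, -1.262]
contact_force: [-0.4, -0.6, 1.4]
opening: 0.0167
tip now in board mm [  0.6 -26.2 -17.8] t 18.05
pos [0.505  0.0523 0.2   ] shift [ 0.003   0.0011 -0.0002] turn 0.0004 yaw now -0.0752 F [-0.37 -0.65  1.38] open 0.0167 t 18.05
[-0.22  0.22  1.29]
[-0.12  0.35  0.87]
[-0.85  0.66  0.01]
[0.24 0.39 0.97]
```

Contact felt (about 1.8 N more than free). Pressing about 1.2 mm further and holding.

```bash
python3 -m jog '[[[0.0011,0.0006,0,0,1],[0.0011,0.0006,0,0,1],[0.0011,0.0006,0,0,1]]]'
python3 - <<'E'
from h import *
plantip((0,-.026,-.021)); F=[]
for i in range(6): get("top","tt"); F.append(ctrl.get_obs()["contact_force"])
print(np.round(F,2).tolist(),np.mean(F,0)); plantip((0,-.026,-.021))
d=get("wrist","w17"); crop(d,200,60,330,160,6,"c27")
E
```

```text
t: 18.55
tool_pos: [0.5056, 0.0522, 0.1992]
tool_rot: [1.265, 1.167, -1.262]
contact_force: [-0.1, 0.3, 2.1]
opening: 0.0173
tip now in board mm [  0.6 -26.2 -18.8] t 18.55
pos [0.5056 0.0522 0.1992] shift [ 0.0022  0.0005 -0.0002] turn 0.0004 yaw now -0.0752 F [-0.11  0.32  2.07] open 0.0173 t 18.55
[[-1.39, -0.51, 1.37], [-0.69, -0.31, 1.55], [-1.02, 0.75, 1.51], [-0.71, 0.51, 0.65], [-0.3, -0.5, 1.37], [-0.64, -0.45, 1.58]] [-0.79047204 -0.0834323   1.33994075]
tip now in board mm [  0.6 -26.2 -18.9] t 18.85
pos [0.5056 0.0522 0.1991] shift [ 0.0021  0.0005 -0.0002] turn 0.0004 yaw now -0.0752 F [-0.64 -0.45  1.58] open 0.0171 t 18.85
```

View pics/c27.png

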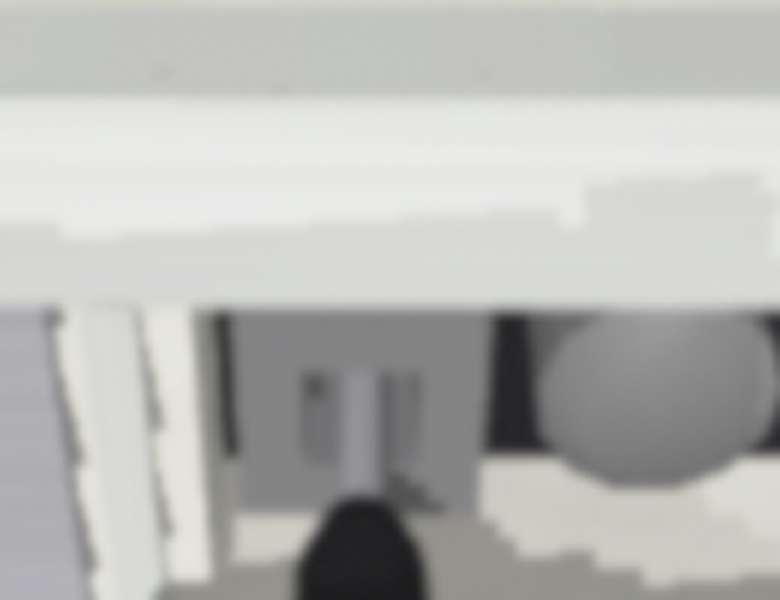

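Normal force is about 2.35 N, so about 2.3 mm pressed. A touch more and a hold.

```bash
python3 -m jog '[[[0.0008,0.0004,0,0,1],[0.0008,0.0004,0,0,1],[0.0008,0.0004,0,0,1],[0.0008,0.0004,0,0,1],[0.0008,0.0004,0,0,1],[0.0008,0.0004,0,0,1]]]'
python3 - <<'E'
from h import *
F=[]
for i in range(4): get("top","tt"); F.append(ctrl.get_obs()["contact_force"])
print(np.mean(F,0)); plantip((0,-.094,.012))
E
```

```text
t: 19.5
tool_pos: [0.506, 0.0522, 0.1984]
tool_rot: [1.265, 1.167, -1.262]
contact_force: [-1.1, -0.8, 1.5]
opening: 0.0168
[-1.07844668  0.13614423  1.76881947]
tip now in board mm [  0.6 -26.2 -19.8] t 19.7
pos [0.506  0.0522 0.1984] shift [-0.0271 -0.0163  0.0679] turn 0.0004 yaw now -0.0752 F [-1.23  0.35  1.74] open 0.0173 t 19.7
```

Force is now 2.86 N along the normal, so about 3 mm pressed, held over half a second. Withdrawing square and moving over the round terminal.

```bash
python3 -m jog '[[[-0.005,-0.003,0,0,1],[-0.01,-0.006,0,0,1],[-0.015,-0.009,0,0,1],[-0.021,-0.0125,0,0,1],[-0.027,-0.016,0,0,1],[-0.027,-0.016,0.015,0,1],[-0.027,-0.016,0.035,0,1],[-0.027,-0.016,0.055,0,1],[-0.027,-0.016,0.068,0,1],[-0.027,-0.016,0.068,0,1],[-0.027,-0.016,0.068,0,1],[-0.027,-0.016,0.068,0,1]]]'
python3 - <<'E'
from h import *
plantip((0,-.094,.006))
d=get("wrist","w18"); crop(d,200,60,330,160,6,"c28"); print(proj(d,[bpt((0,-.094,-.003)),bpt((0,-.094,.012))]))
E
```

```text
t: 20.9
tool_pos: [0.4848, -0.0137, 0.2255]
tool_rot: [1.264, 1.167, -1.261]
contact_force: [0.1, -0.6, -0.9]
opening: 0.0172
tip now in board mm [  0.2 -93.4  11.8] t 20.9
pos [ 0.4848 -0.0137  0.2255] shift [0.0051 0.0027 0.0005] turn 0.001 yaw now -0.0746 F [ 0.08 -0.64 -0.92] open 0.0172 t 20.9
[[261.31309108 103.08523186]
 [261.42016593 115.16893234]]
```

View pics/c28.png

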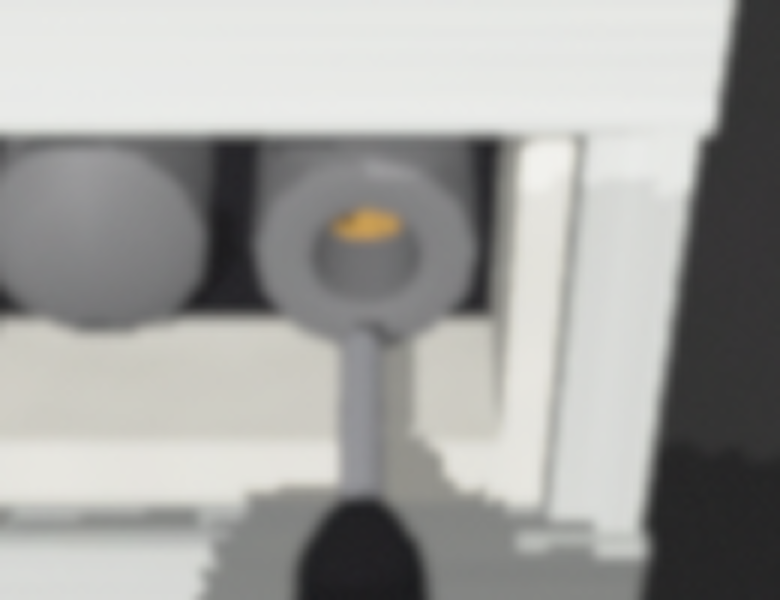

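The round mouth at (260.8,103) is in line with the tip (260.3,115). Entering.

```bash
python3 -m jog '[[[0.004,0.002,0.0006,0,1],[0.008,0.0043,0.0006,0,1],[0.012,0.0065,0.0006,0,1],[0.016,0.0088,0.0006,0,1],[0.02,0.0109,0.0006,0,1],[0.0225,0.0123,0.0006,0,1],[0.0225,0.0123,0.0006,0,1],[0.0225,0.0123,0.0006,0,1]]]'
python3 - <<'E'
from h import *
plantip((0,-.094,-.0185)); F=[]
for i in range(4): get("top","tt"); F.append(ctrl.get_obs()["contact_force"])
print(np.mean(F,0))
d=get("wrist","w19"); crop(d,200,60,330,160,6,"c29")
E
```

```text
t: 21.75
tool_pos: [0.4972, -0.0153, 0.203]
tool_rot: [1.264, 1.168, -1.261]
contact_force: [0.2, 0.3, -0.1]
opening: 0.0171
tip now in board mm [ -0.3 -94.1 -13.9] t 21.75
pos [ 0.4972 -0.0153  0.203 ] shift [ 0.0038  0.0025 -0.0001] turn 0.0012 yaw now -0.0744 F [ 0.17  0.27 -0.12] open 0.0171 t 21.75
[ 0.26044468  0.18431115 -1.18781961]
```

View pics/c29.png

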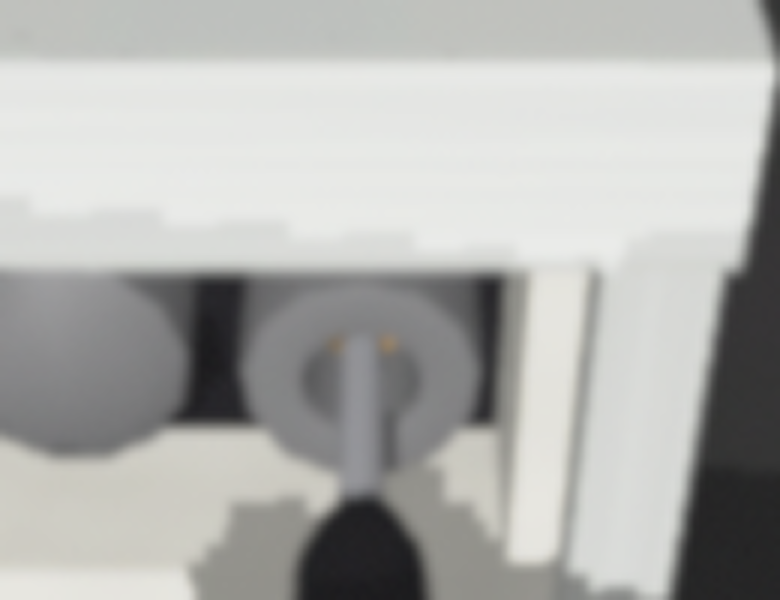

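The needle is inside the round mouth and free. Pressing.

```bash
python3 -m jog '[[[0.0015,0.0009,0,0,1],[0.003,0.0017,0,0,1],[0.0045,0.0026,0,0,1],[0.0052,0.003,0,0,1],[0.0052,0.003,0,0,1],[0.0052,0.003,0,0,1]]]'
python3 - <<'E'
from h import *
F=[]
for i in range(5): get("top","tt"); F.append(ctrl.get_obs()["contact_force"])
print(np.mean(F,0)); plantip((0,-.094,-.0205))
E
```

```text
t: 22.6
tool_pos: [0.5003, -0.0156, 0.1984]
tool_rot: [1.264, 1.167, -1.261]
contact_force: [-1.6, 0.4, 2.1]
opening: 0.0171
[-1.32582944  0.16637238  1.48421563]
tip now in board mm [  0.1 -94.1 -19.6] t 22.85
pos [ 0.5003 -0.0155  0.1982] shift [ 0.0008  0.0003 -0.0001] turn 0.0012 yaw now -0.0744 F [-0.74  0.5   1.9 ] open 0.0174 t 22.85
```

Force is 2.9 N, so about 3 mm. Holding half a second more, then withdrawing square.

```bash
python3 -m jog '[[[0,0,0,0,1],[0,0,0,0,1],[0,0,0,0,1],[0,0,0,0,1],[-0.005,-0.003,0,0,1],[-0.01,-0.006,0,0,1],[-0.016,-0.0093,0,0,1],[-0.022,-0.0127,0,0,1],[-0.03,-0.0173,0,0,1],[-0.045,-0.026,0,0,1],[-0.07,-0.035,0,0,1],[-0.075,-0.035,0,0,1]]]'
python3 - <<'E'
from h import *
plantip((0,-.094,-.018)); get("wrist","w20"); get("scene","s20")
E
```

```text
t: 24.05
tool_pos: [0.4657, -0.0129, 0.2769]
tool_rot: [1.267, 1.162, -1.256]
contact_force: [0.2, -0.2, 0.2]
opening: 0.0174
tip now in board mm [ 10.  -94.   65.9] t 24.05
pos [ 0.4657 -0.0129  0.2769] shift [ 0.0781  0.0324 -0.0003] turn 0.0013 yaw now -0.0743 F [ 0.18 -0.21  0.2 ] open 0.0174 t 24.05
```

View pics/w20.png

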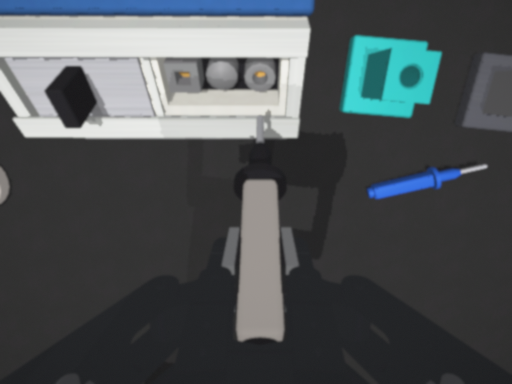

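Both contacts are done and the probe is clear; the shutter is still open and flat at px (110,90). Back to the stand.

```bash
cat >> h.py <<'E'
def planw(X,yaw,tip=TIP):
    p,R,o=tool(); a=np.arctan2(R[1,2],R[0,2]); dy=yaw-np.pi/2-a
    Rn=Ro.from_euler("z",dy).as_matrix()@R
    print("tip now",np.round(p+R@tip,4)); plan(np.array(X)-Rn@tip,yaw)
E
python3 - <<'E'
from h import *
planw([.5097,-.3264,.13],-.163)
E
```

```text
tip now [ 0.5237 -0.0168  0.1947]
pos [ 0.4657 -0.0129  0.2746] shift [0.0656 0.0086 0.3044] turn 0.0886 yaw now -0.0744 F [-0.41  0.19 -1.6 ] open 0.0173 t 24.15
```

```bash
python3 -m jog '[[[-0.01,0,0.03,0.02,1],[-0.01,0.003,0.07,0.05,1],[-0.01,0.006,0.11,0.088,1],[-0.01,0.0085,0.15,0.088,1],[-0.01,0.0085,0.19,0.088,1],[-0.01,0.0085,0.23,0.088,1],[0,0.0085,0.27,0.088,1],[0.02,0.0085,0.304,0.088,1],[0.04,0.0085,0.304,0.088,1],[0.06,0.0085,0.304,0.088,1],[0.065,0.0085,0.304,0.088,1],[0.065,0.0085,0.304,0.088,1]]]'
python3 -m jog '[[[0,0,0,0,1],[0,0,0,0,1],[0,0,0,0,1]]]'
python3 - <<'E'
from h import *
planw([.5097,-.3264,.0805],-.163); d=get("wrist","w21"); crop(d,190,20,330,160,5,"c30"); print(proj(d,[[.5097,-.3264,.09],[.5097,-.3264,.13]]))
s=get("scene","s21"); crop(s,100,110,200,230,5,"c31")
E
```

```text
t: 25.35
tool_pos: [0.4514, -0.3161, 0.2083]
tool_rot: [1.33, 1.123, -1.323]
contact_force: [0.0, -0.1, -0.9]
opening: 0.0174
t: 25.65
tool_pos: [0.4519, -0.3163, 0.2095]
tool_rot: [1.33, 1.121, -1.322]
contact_force: [0.1, -0.5, -0.5]
opening: 0.0172
tip now [ 0.5093 -0.3252  0.1294]
pos [ 0.4519 -0.3163  0.2095] shift [0.0489 0.0002 0.001 ] turn 0.0011 yaw now -0.1619 F [ 0.13 -0.45 -0.52] open 0.0172 t 25.65
[[261.89420178 109.34895731]
 [262.31144321 113.8494573 ]]
```

View pics/c30.png

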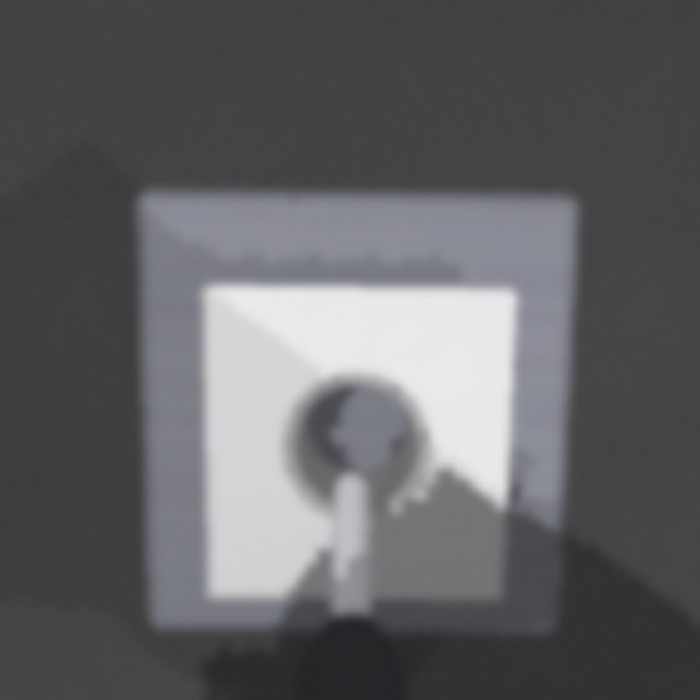

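View pics/c31.png

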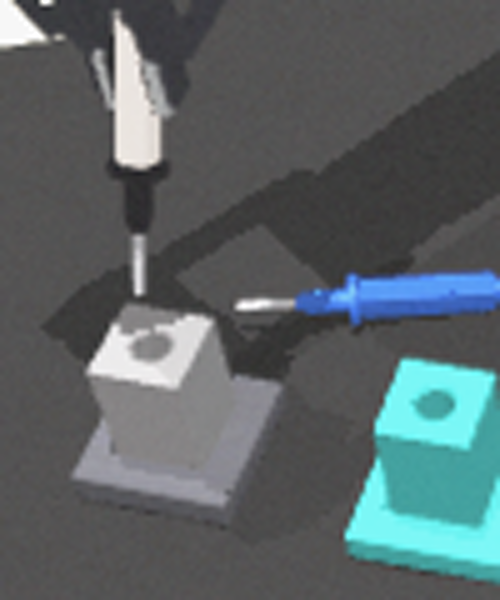

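The hole centre (261.6,109) is where predicted and the tip is on line. Descending with the tip about 10 mm into the hole.

```bash
python3 -m jog '[[[0.015,0,0.001,0.001,1],[0.03,0,0.001,0.001,1],[0.04,0,0.001,0.001,1],[0.048,0,0.001,0.001,1],[0.048,0,0.001,0.001,1],[0.048,0,0.001,0.001,1]]]'
python3 - <<'E'
from h import *
planw([.5097,-.3264,.0805],-.163); d=get("wrist","w22"); crop(d,190,20,330,160,5,"c32"); 
E
```

```text
t: 26.35
tool_pos: [0.4518, -0.3173, 0.161]
tool_rot: [1.331, 1.122, -1.324]
contact_force: [-0.0, 0.1, -1.4]
opening: 0.0173
tip now [ 0.5091 -0.3262  0.0809]
pos [ 0.4518 -0.3173  0.161 ] shift [0.0004 0.0006 0.0001] turn 0.0001 yaw now -0.1629 F [-0.02  0.05 -1.43] open 0.0173 t 26.35
```

View pics/c32.png

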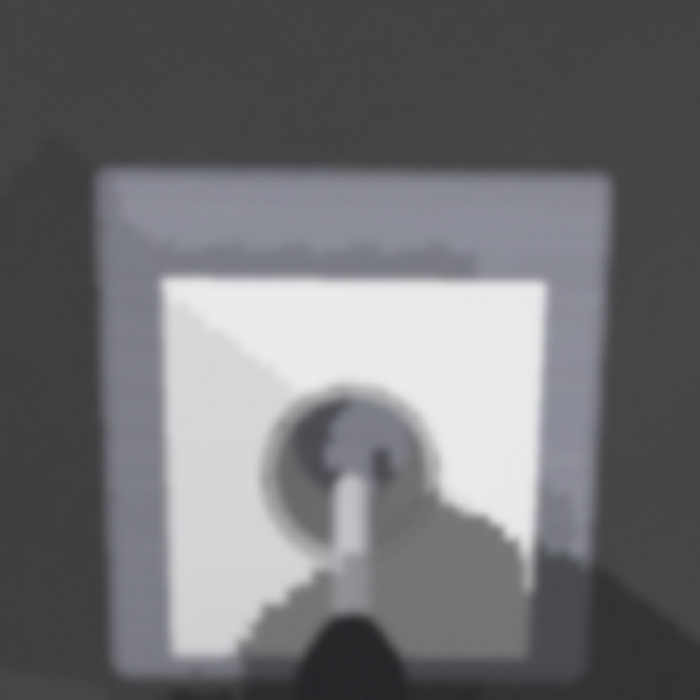

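The tip is in the hole. Loosening to 20 N and levering the other way to bring the probe upright.

```bash
python3 -m jog '[[[0,0,0,0,1],[0,0.005,0,0,1],[0,0.01,0,0,1],[0,0.015,0,0,1],[0,0.02,0,0,1],[0,0.025,0,0,1],[0,0.03,0,0,1],[0,0.035,0,0,1],[0,0.04,0,0,1],[0,0.04,0,0,1]]]' 20
python3 - <<'E'
from h import *
plan([.5097,-.3264,.16],-.163); d=get("wrist","w23"); s=get("scene","s23"); crop(s,100,110,200,230,5,"c33")
E
```

```text
t: 27.4
tool_pos: [0.4905, -0.3238, 0.1611]
tool_rot: [1.329, 1.125, -1.326]
contact_force: [-5.1, -0.4, 0.9]
opening: 0.017
pos [ 0.4905 -0.3238  0.1611] shift [ 0.0011  0.0194 -0.0006] turn 0.0004 yaw now -0.1626 F [-5.07 -0.4   0.85] open 0.017 t 27.4
```

View pics/c33.png

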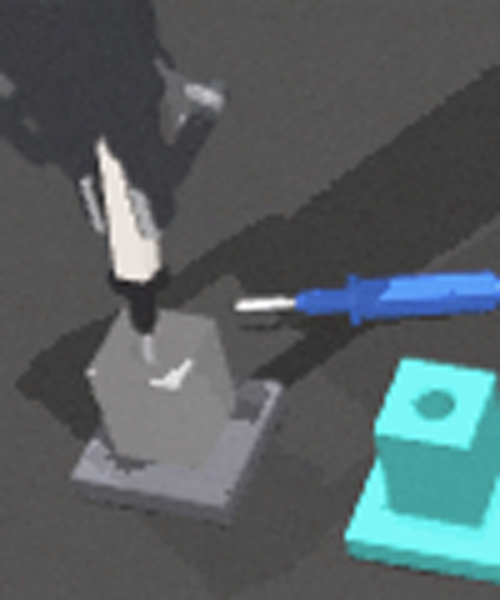

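View pics/w23.png

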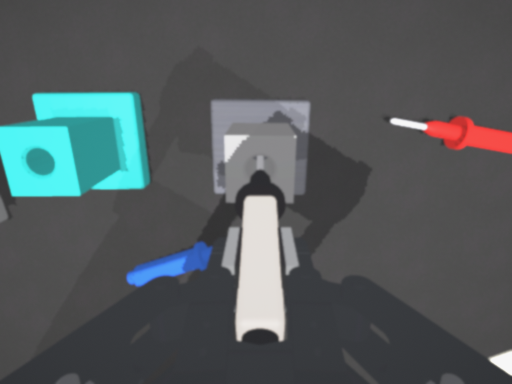

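Rotating as planned (5 N). Continuing to upright.

```bash
python3 -m jog '[[[0,0.005,0,0,1],[0,0.01,0,0,1],[0,0.015,0,0,1],[0,0.02,0,0,1],[0,0.025,0,0,1],[0,0.028,0,0,1],[0,0.028,0,0,1],[0,0.028,0,0,1]]]' 20
python3 - <<'E'
from h import *
plan([.5097,-.3264,.16],-.163); d=get("wrist","w24"); s=get("scene","s24"); crop(s,100,110,200,230,5,"c34")
E
```

```text
t: 28.3
tool_pos: [0.5179, -0.3283, 0.1612]
tool_rot: [1.329, 1.125, -1.326]
contact_force: [-5.2, -0.0, 2.9]
opening: 0.0172
pos [ 0.5179 -0.3283  0.1612] shift [ 0.0012 -0.0084 -0.0005] turn 0.0003 yaw now -0.1627 F [-5.19 -0.04  2.87] open 0.0172 t 28.3
```

View pics/c34.png

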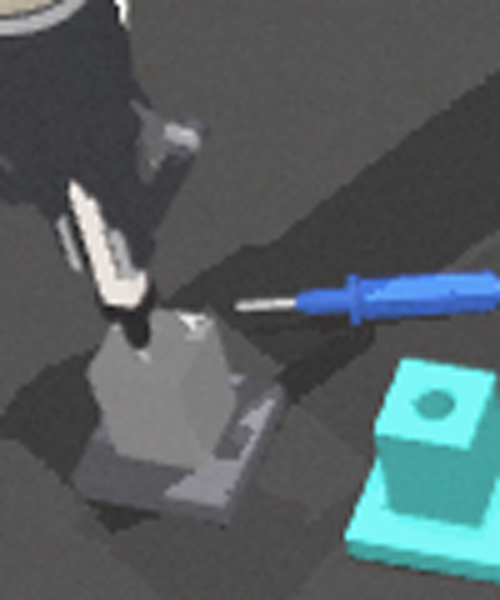

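View pics/w24.png

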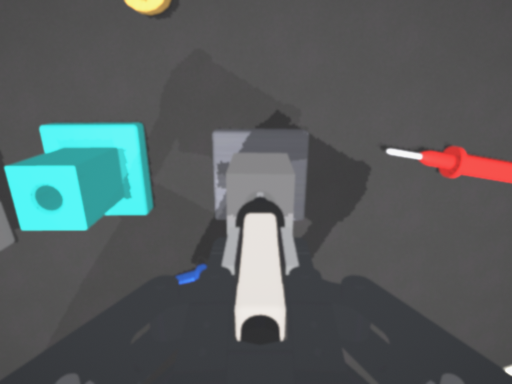

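```bash
python3 - <<'E'
from h import *
for n in ["w10","w11","w12","w23","w24"]:
    im=load(n+".npz")["color"].astype(int).sum(2); c=im[150:345,257:264].mean(1)
    g=np.diff(c); i=g[:100].argmax(); j=g[120:].argmin()+120
    print(n,150+i,150+j, g[i].round(),g[j].round())
E
```

```text
w10 214 309 175.0 -192.0
w11 199 323 182.0 -178.0
w12 178 337 140.0 -157.0
w23 195 328 168.0 -180.0
w24 212 314 192.0 -200.0
```

Comparing handle-edge rows with the upright view: 212/314 now against 214/309 upright and 178/337 at 30°. The remaining tilt is about 2 to 3°, so I'll lever a little more, then centre.

```bash
python3 -m jog '[[[0,0.003,0,0,1],[0,0.0045,0,0,1],[0,0.0045,0,0,1],[0,0,0,0,1],[0,-0.005,0,0,1],[0,-0.0085,0,0,1],[0,-0.0085,0,0,1],[0,-0.0085,0,0,1]]]' 20
python3 - <<'E'
from h import *
plan([.5097,-.3264,.1208],-.163); get("wrist","w25")
im=load("w25.npz")["color"].astype(int).sum(2); c=im[150:345,257:264].mean(1)
g=np.diff(c); i=g[:100].argmax(); j=g[120:].argmin()+120
print(150+i,150+j)
E
```

```text
t: 29.2
tool_pos: [0.5097, -0.327, 0.1613]
tool_rot: [1.33, 1.124, -1.325]
contact_force: [-0.0, -0.6, -1.6]
opening: 0.0174
pos [ 0.5097 -0.327   0.1613] shift [ 0.0405 -0.0002 -0.0006] turn 0.0 yaw now -0.163 F [-0.04 -0.56 -1.56] open 0.0174 t 29.2
214 312
```

Upright to about 1° and centred. Lowering home.

```bash
python3 -m jog '[[[0.006,0,-0.0003,0,1],[0.012,0,-0.0005,0,1],[0.018,0,-0.0005,0,1],[0.024,0,-0.0005,0,1],[0.03,0,-0.0005,0,1],[0.034,0,-0.0005,0,1],[0.037,0,-0.0005,0,1],[0.037,0,-0.0005,0,1]]]'
python3 - <<'E'
from h import *
plan([.5097,-.3264,.1208],-.163); get("wrist","w26"); s=get("scene","s26"); crop(s,100,110,200,230,5,"c35")
E
```

```text
t: 30.05
tool_pos: [0.5098, -0.3264, 0.1237]
tool_rot: [1.33, 1.125, -1.326]
contact_force: [0.0, -0.8, -1.2]
opening: 0.0174
pos [ 0.5098 -0.3264  0.1237] shift [ 0.0029 -0.0001  0.    ] turn 0.0 yaw now -0.163 F [ 0.01 -0.78 -1.25] open 0.0174 t 30.05
```

View pics/c35.png

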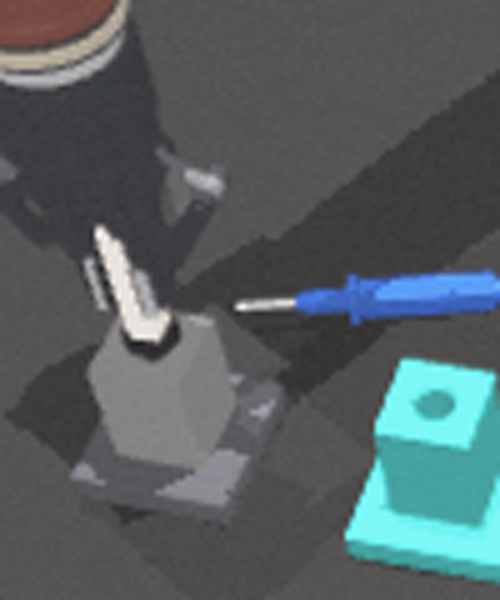

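Almost home with no resistance. Lowering the last few mm until it touches, then releasing.

```bash
python3 -m jog '[[[0.0015,0,0,0,1],[0.003,0,0,0,1],[0.0045,0,0,0,1],[0.0045,0,0,0,1]]]'
python3 -m jog '[[[0,0,0,0,0.7],[0,0,0,0,0.4],[0,0,0,0,0],[0,0,0,0,0],[-0.02,0,0,0,0],[-0.05,0,0,0,0],[-0.09,0,0,0,0],[-0.13,0,0,0,0],[-0.17,0,0,0,0],[-0.2,0,0,0,0],[-0.2,0,0,0,0],[-0.2,0,0,0,0]]]'
python3 - <<'E'
from h import *
plan([.5097,-.3264,.1208],-.163); d=get("wrist","w27"); s=get("scene","s27"); crop(s,60,90,320,250,3,"c36")
E
```

```text
t: 30.55
tool_pos: [0.5102, -0.3267, 0.1206]
tool_rot: [1.329, 1.123, -1.325]
contact_force: [-0.7, 0.6, 3.0]
opening: 0.0175
t: 31.75
tool_pos: [0.5095, -0.3266, 0.3214]
tool_rot: [1.329, 1.121, -1.325]
contact_force: [-0.2, 0.2, -0.1]
opening: 0.0427
pos [ 0.5095 -0.3266  0.3214] shift [ 0.2006 -0.0011 -0.0006] turn 0.0001 yaw now -0.1629 F [-0.17  0.21 -0.11] open 0.0427 t 31.75
```

View pics/c36.png

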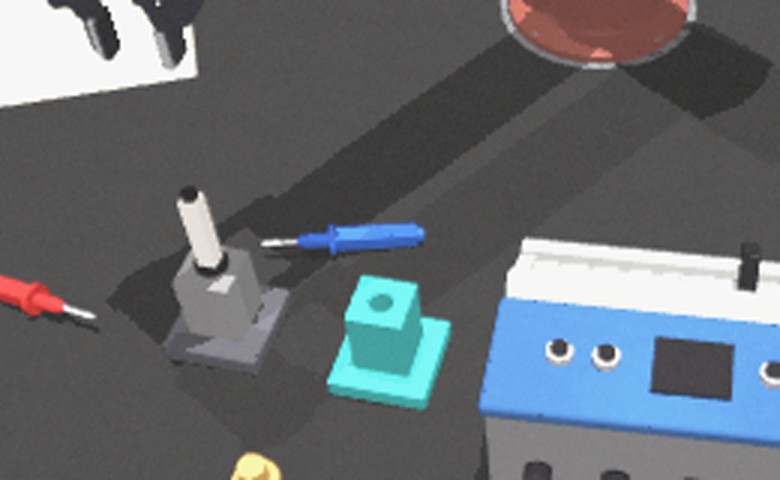

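View pics/w27.png

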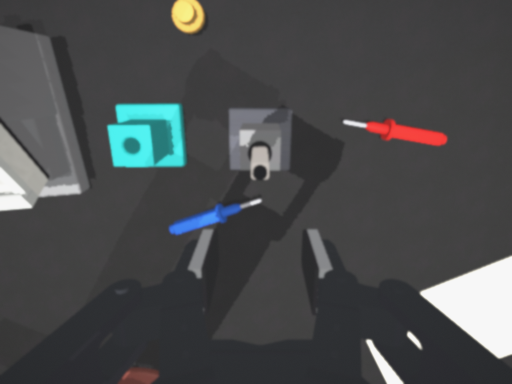

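The probe stands upright in its stand with the guard down. Comparing numerically with the pre-grasp images, plus a final check of the shutter and bystanders.

```bash
python3 - <<'E'
from h import *
a=load("s1.npz")["color"].astype(int); b=load("s27.npz")["color"].astype(int)
def cen(im,box,f):
    x0,y0,x1,y1=box; s=im[y0:y1,x0:x1]; m=f(s); y,x=np.nonzero(m); return (x.mean()+x0).round(2),(y.mean()+y0).round(2),m.sum(),y.min()+y0,y.max()+y0
wh=lambda s:(s.min(2)>165)&(s[...,0]-s[...,2]>4)
cp=lambda s:s.sum(2)<110
for n,f,bx in[("handle",wh,(110,145,140,185)),("cap",cp,(112,148,132,160)),("brass",lambda s:(s[...,0]-s[...,2]>60),(125,230,165,270)),("pump head",lambda s:s.min(2)>170,(365,165,420,215)),("filter cap",lambda s:s.min(2)>170,(380,215,430,270))]:
    for im in(a,b): 
        try: print(n,cen(im,bx,f))
        except Exception as e: print(n,e)
d=load("w27.npz"); print("cap pred",proj(d,[[.5097,-.3264,.181]]))
im=d["color"].astype(int); crop(d,235,110,285,190,7,"c37"); crop(load("s27.npz"),215,140,350,250,5,"c38"); crop(load("s27.npz"),100,145,160,225,7,"c39")
E
```

```text
handle (np.float64(126.13), np.float64(167.97), np.int64(199), np.int64(155), np.int64(179))
handle (np.float64(126.53), np.float64(167.0), np.int64(201), np.int64(154), np.int64(178))
cap zero-size array to reduction operation minimum which has no identity
cap zero-size array to reduction operation minimum which has no identity
brass (np.float64(145.03), np.float64(250.24), np.int64(248), np.int64(241), np.int64(259))
brass (np.float64(145.03), np.float64(250.19), np.int64(247), np.int64(241), np.int64(259))
pump head (np.float64(389.82), np.float64(189.2), np.int64(704), np.int64(170), np.int64(207))
pump head (np.float64(389.82), np.float64(189.17), np.int64(705), np.int64(170), np.int64(207))
filter cap (np.float64(406.56), np.float64(234.26), np.int64(728), np.int64(219), np.int64(249))
filter cap (np.float64(406.54), np.float64(234.3), np.int64(735), np.int64(219), np.int64(249))
cap pred [[260.61361627 170.42088159]]<stdin>:4: RuntimeWarning: Mean of empty slice.
  ret = ret.dtype.type(ret / rcount)
```

View pics/c39.png

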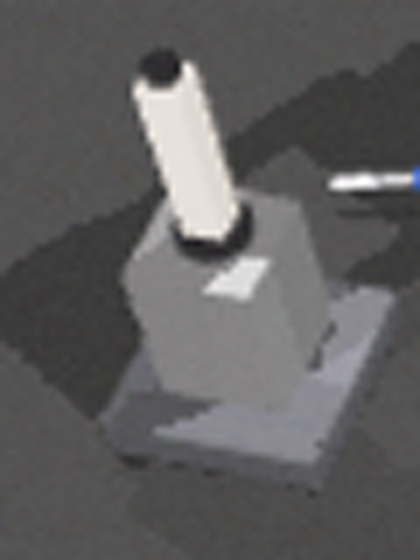

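View pics/c38.png

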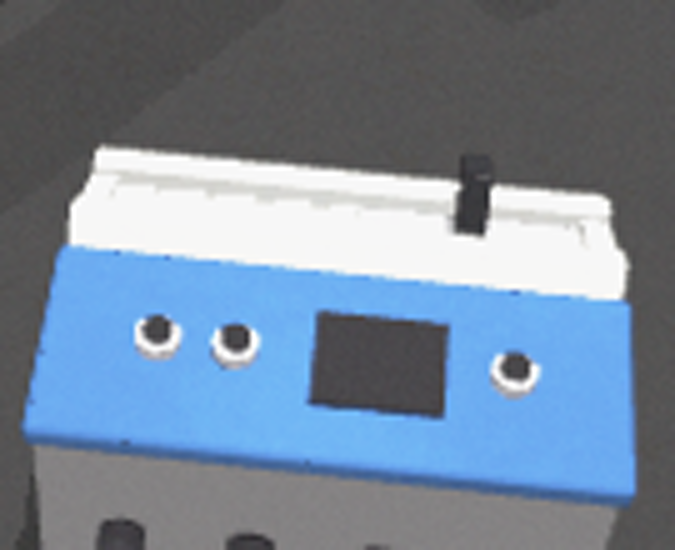

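View pics/c37.png

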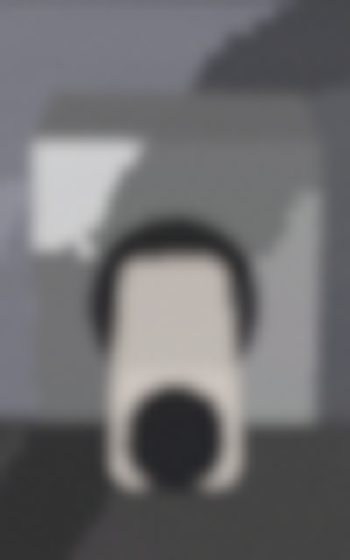

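The handle sits about 1 px off from before in the scene view. I'll tell a small sideways shift within the hole's play from a lift or tilt by triangulating the cap and guard.

```bash
python3 - <<'E'
from h import *
d=load("w27.npz"); s=load("s27.npz"); s1=load("s1.npz")
# cap in wrist by dark blob
sub=(d["color"].astype(int).sum(2)[160:182,250:272]<170).astype(np.uint8); n,l,st,ce=cv2.connectedComponentsWithStats(sub); print(st[1:],ce[1:]+[250,160])
for nm,x in(("s1",s1),("s27",s)):
    g=x["color"].astype(int).sum(2); y,xx=np.nonzero(g[150:160,115:130]<150); print(nm,xx.mean()+115,y.mean()+150,len(y))
for z in(.181,.184):
    for dx in(0,-.002,-.0035): print(z,dx,proj(d,[[.5097+dx,-.3264,z]]).round(1),proj(s,[[.5097+dx,-.3264,z]]).round(1),"guardtop",proj(d,[[.5097+dx,-.3264,z-.086]]).round(1))
E
```

```text
[[  5   7  11  13 111]] [[259.64864865 172.57657658]]
s1 nan nan 0
s27 122.83333333333333 153.91666666666666 12
0.181 0 [[260.6 170.4]] [[122.3 155. ]] guardtop [[260.3 151.4]]
0.181 -0.002 [[261.  172.4]] [[122.5 154.4]] guardtop [[260.6 153. ]]
0.181 -0.0035 [[261.2 173.9]] [[122.7 154. ]] guardtop [[260.8 154.2]]
0.184 0 [[260.6 171.3]] [[122.  154.1]] guardtop [[260.3 151.9]]
0.184 -0.002 [[261.  173.3]] [[122.2 153.6]] guardtop [[260.6 153.5]]
0.184 -0.0035 [[261.2 174.8]] [[122.4 153.1]] guardtop [[260.8 154.7]]<stdin>:6: RuntimeWarning: Mean of empty slice.
  ret = ret.dtype.type(ret / rcount)
```

The cap and guard both fit z = home height with about 2 mm sideways shift, which is within the hole's 3.5 mm play, so the probe is seated and upright. One last check of the shutter's position in the existing w14/w20 views.

```bash
python3 - <<'E'
from h import *
d=load("w14.npz"); im=d["color"][:,:,::-1].copy()
im=cv2.resize(im[20:140,30:260],None,fx=3.4,fy=3.4,interpolation=cv2.INTER_CUBIC)
P=[(x,y,z) for z in(.004,) for x,y in((-.029,.006),(.029,.006),(-.029,.114),(.029,.114))]+[(x,y,.044) for x in(-.018,.018) for y in(.053,.067)]
for q in proj(d,[bpt(p) for p in P]): cv2.circle(im,tuple(int(v) for v in ((q-[30,20])*3.4)),3,(0,0,255),-1)
cv2.imwrite("pics/c40.png",im)
E
```

```text
(no output)
```

View pics/c40.png

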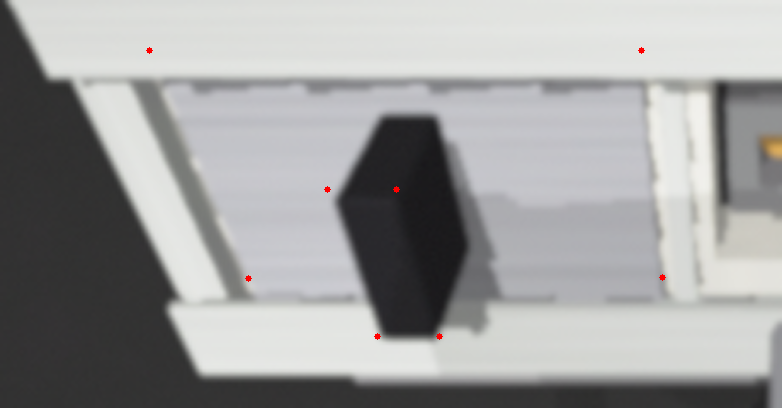

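The predicted flat-plate edges (248,279) and (662,277) fall on the plate's visible edges, so it lies flat at y ≈ 60 mm. Handing in.

```bash
python3 - <<'E'
from station import ctrl
o=ctrl.get_obs(); print(o["t"],o["opening"],o["contact_force"]); print(ctrl.finish_job())
E
```

```text
31.85 0.042545473275749805 [-0.23359386  0.1120916  -0.86727279]
the job is handed in; nothing more can be done
None
```

The job is done and handed in at 31.9 s, with the gripper open and clear of everything.

**What I did**
- **Shutter:** I lifted it 7 mm square off the board, carried it over the rib and set it down in the +y bay. Its edges match a plate lying flat at board y ≈ 60 mm.
- **Probe tilt:** The tool can only point straight down. I turned the probe to about 30° in the jaws by levering its needle against the rim of its own stand. The stand took up to about 5 N.
- **Contacts:** I pressed the square contact first, then the round one. Each read about 2.9 N along the board's normal (about 3 mm of travel) and was held for over half a second.
- **Return:** I levered the probe upright again, lowered it until the guard touched, and let go.

**Last checks**
- **Probe:** The probe is upright and down at its home height. It sits about 2 mm off the hole's centre, within the hole's play.
- **Bystanders:** The pump head, fitting and filter show no movement in the pictures (under 0.1 px).
- **Look-alikes:** The red and blue look-alike probes toppled during the first move. They fell in opposite directions and the tool stayed above 0.23 m, so I believe they fell by themselves.
- **Not fully matched:** The handle's image centre is about 1 px from where it was before the grasp, which the 2 mm shift accounts for. Two upper corners of the shutter's bar sat about 4 px (3–4 mm) from my model, while its lower end and the plate edges fitted.

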